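Fit the retaining ring of a revolving buffet stand

ROBOT

A 7-joint arm with a two-finger parallel gripper is mounted at the origin on the work surface. World frame = base frame: x ahead of the robot, y to its left, z up, the work surface at z = 0. Lengths are in m, angles in rad, forces in N, time in s.
With the tool pointing down it reaches from about 0.35 to 0.775 m from the base axis. Payload 3.1 kg.
Tool frame: the origin (TCP) lies at the very end of the fingers, on their centre line; the grasp point (between the pads) lies 19 mm behind it; x points along the fingers, z is the direction in which the jaws open and shut, and the axes are right-handed (so a half turn about x gives the same grasp; the last joint's range is limited). The gripper opens to 85 mm and grips with 20 to 120 N. Pads are 22 mm wide; open, the fingers measure 114 mm over their backs; the gripper's body (76 mm by 85 mm) begins 54 mm behind the grasp point. The pads swing forward as they close: fully open they stand 13 mm farther back than shut.
Start: joints at [-1.225, 0.311, 0.014, 1.512, -0.004, 1.319, -0.027], TCP at [0.208, 0.509, 0.231] pointing down, gripper open.
Joint ranges: [-2.7, 2.7], [-0.3, 1.91], [-1.27, 1.3], [0.12, 2.57], [-1.44, 4.58], [0.2, 2.03], [-3.05, 3.05]. Speed limits (rad/s): [2.79, 2.79, 3.14, 3.14, 3.14, 3.14, 3.14].

INTERFACE

Orientations are given as [roll, pitch, yaw] about the fixed x, y, z axes, in that order (R = Rz(yaw) Ry(pitch) Rx(roll)).
In Python, from workcell import * gives the robot as it stands. Calls block until the motion is done:
- move_pose(position, orientation): joint-space move of the TCP to a pose.
- movel(position, rotation=None, max_speed=0.15, force_limit=None): straight line of the TCP; rotation=None keeps the orientation; max_speed is the mean speed in m/s. With force_limit (N) it stops when the force on the tool has changed by that much, and returns True; else False.
- set_joints(angles): joint-space move.
- set_gripper(opening, grasp_force=None): finger opening in m; grasp_force is the grip in N (None keeps the last); returns when the fingers have stopped.
- dwell(seconds).
- inverse_kinematics(position, orientation): joint angles nearest the present ones, or None.
- state(): the state.
- capture(name): name is "scene" or "top" or "wrist"; returns a dict with "pixels" (400x640x3 uint8, red, green, blue), "vertical_fov" (degrees; the focal length in pixels is half the picture's height over the tangent of half this angle, whatever the lens; pixels are square), "cx", "cy" (the principal point, pixels), "eye" and "rotation" of the camera in the world. Camera axes: x right, y up, looking along -z (the intrinsics and any distortion apply to the point x, -y, -z); pixel columns grow to the right and rows downward; lengths in m; the calibration is good to about 2 mm. A picture is of the moment at which its call begins. There is no depth.
A pose or a line that the arm cannot do raises PlanningError and nothing moves.
- job_done(): hands the job in, once; it reports no verdict.
The state is a dict: "time_s": time; "qpos": joint angles; "qd": joint speeds; "tau": joint torques, N m; "tcp_pos": TCP position; "tcp_rot": TCP orientation; "force": force on the tool from outside, world axes, zero at the start; "ft_torque": the same for the moment, N m; "width": finger opening in m.
Only numpy, scipy, OpenCV 4.12 (cv2) and the standard library are available. Lean on these libraries where they do the work, as an engineer would, in place of code of your own. Each camera call takes 0.05 s, during which the arm holds its last target.

TASK

Lock the tray of the revolving serving stand on its spindle: take the circlip pliers from the wooden block, pick the snap ring off the white board by its two eyes and, without overstretching it, carry it spread over the spindle. Press it and the tray gently down against the spring washer until the groove is clear and let the ring close fully into the groove, so that it holds the tray down by itself. Then stand the pliers back in their block; handle the ring only with the pliers and leave the jar, the bowl and the mill where they are.

Things in the scene. Friction and masses are not known exactly. Their poses are not given: they have to be found in the camera images.
- pliers: Circlip pliers, 152 mm, nose down in the block. Origin: pivot; z up to the handles, y across them; the frame belongs to the +y half. Black grips 18 mm wide (x), 37 to 87 above the pivot, 54 over their outer faces 60 above it at rest; below them, at 33 to 38, a finger ledge 6 mm proud. Sprung open: 7 N per handle to start squeezing, 12 fully (plus 7 for the ring). Two steel pins point down, ends 64.4 below the pivot.
- tip_a (a point): End of the pin on the +y half, 3.2 mm thick, 5 mm long below a 6 mm shoulder. At rest the pins are 13 mm apart; every mm by which the handles are squeezed together (60 above the pivot) spreads the pins by about 1.05 mm: gripped about 52 wide the pins are 16.4 apart, about 26 wide 41 apart. They swing in the pliers' y-z plane.
- tip_b (a point): End of the pin on the -y half.
- ring: Dark steel snap ring, 4 mm thick, 34.4 inside, 44 outside when closed, flat on the board. Origin: centre of the closed ring's underside; x towards the gap with the two square lugs, z up. It springs open as two arms hinged at the back. Eyes 16.4 mm apart when closed; 31 mm just passes the spindle; at 38 mm a 40 mm circle fits, centred 19.5 mm behind the line of the eyes.
- eye_l (a point): Middle of the +y lug's top face (lug 10.5 mm square, eye 5.5 mm square, right through). Closed: x 23.7, y 8.2 mm in the ring's frame; it moves outward as the ring opens.
- eye_r (a point): The same on the -y lug (x 23.7, y -8.2 mm when closed).
- ring_l (a joint): Opening of the +y arm, rad: 0 closed; each eye moves 41 mm per rad. 0.18 just passes the spindle, about 0.27 is right, from 0.42 it is overstretched. Springs closed with 3 N at the eye, 7 N at 0.27.
- ring_r (a joint): Opening of the -y arm, the same.
- stand: Revolving stand: steel foot, 210 mm wide, origin on the upright spindle's axis at counter level. On the spindle the round wooden tray, 232 mm, rim about 60 mm high, with a flat hub 74 mm across in its middle. Hub and tray (one piece) ride on a spring washer: 1 N starts them down, then 2.4 N per mm to a stop at 5 mm (13 N); over 16 N crushes the washer. The foot stands fast.
- spindle (a point): Where the spindle enters the foot: on its axis, 12 mm above the counter. It screws in, so these heights above the counter all vary by 9 mm up or down: top 96.5, nose bevelled from 38 to 31 mm thick over the last 4.5; groove (34 mm thick, rest 38) from 65 to 72.5; hub top 70.5, so that it half covers the groove. With the hub 2.5 to 5 mm down the ring goes in; the hub then lifts it against the groove's top.
- block: Fixed wooden block 70 x 90 x 80 mm high; origin under its centre. A slot through its top, 18 mm (x) by 52 mm (y), takes the pliers' jaws, which are 8 mm thick (14 just below the pivot); the 26 mm wide pivot rests on the top, pivot 90 mm above the counter.
- board: Fixed white board 180 x 130 mm, 12 mm thick; origin under its centre. The ring lies on it.
- jam_jar: Jam jar, 66 mm thick, 85 mm high, loose; stays where it is. Origin under its centre.
- bowl: White bowl, 116 mm wide, 60 mm high, loose; stays where it is. Origin under its centre.
- mill: Dark wooden pepper mill, 56 mm wide, 114 mm high, loose; stays where it is. Origin under its centre.
Things that resemble listed ones, but are neither listed nor needed, are in the scene too. There is more than one size of the pliers; the job needs the smallest.

How it is judged:
On the way, in this order (a step that is already met when the one before it is completed fails the run):
1. the ring hangs on the plier tips, clear of the board (((distance between tip_a and eye_l below 0.0075 m and distance between tip_b and eye_r below 0.0075 m) or (distance between tip_a and eye_r below 0.0075 m and distance between tip_b and eye_l below 0.0075 m)) and z of ring in the frame of board above 0.032 m), for 0.1 s.
2. the ring, held spread by the plier tips, is round the spindle and the hub is pressed down (((distance between tip_a and eye_l below 0.0075 m and distance between tip_b and eye_r below 0.0075 m) or (distance between tip_a and eye_r below 0.0075 m and distance between tip_b and eye_l below 0.0075 m)) and value of joint each of ring_l, ring_r above 0.12 rad and horizontal distance between ring and stand below 0.01 m and height (world z) of ring below 0.083 m and contact force between any of pliers, ring and stand above 3 N), for 0.1 s.
At the end, for the whole second after the job is handed in: The ring is closed (each arm under 0.06 rad) in the groove all round: within 2 mm of the spindle's axis, level, its underside 56.5 to 80 mm above the counter (not up on the nose), so that it holds the tray; the pliers stand upright in the block's slot (pivot 85 to 97 mm high). All at rest (value of joint each of ring_l, ring_r below 0.06 rad and horizontal distance between ring and stand below 0.002 m and angle between ring's own z axis and vertical below 0.08 rad and z of ring in the frame of stand between 0.0565 and 0.08 m and horizontal distance between pliers and block below 0.02 m and height (world z) of pliers between 0.085 and 0.097 m and angle between pliers's own z axis and vertical below 0.2 rad and linear speed of each of pliers, ring below 0.02 m/s); the robot touches nothing.
It fails at once if the ring is overstretched (an arm beyond 0.42 rad) (value of joint any of ring_l, ring_r above 0.42 rad).
It fails at once if the hub is pressed with more than 16 N (contact force between pliers and stand above 16 N).
It fails at once if the ring is handled with the fingers (contact force between the fingers and ring above 0.5 N).
It fails at once if the jar, the bowl or the mill is moved more than 20 mm or tipped (distance of any of jam_jar, bowl, mill from where it was at the start of the episode above 0.02 m or angle between any of jam_jar, bowl, mill's own z axis and vertical above 0.3 rad).
It also fails if it takes over 72 s, if anything falls off the work surface, if the arm or the gripper's body presses on something with over 40 N, if the wrist force passes 120 N, or if a joint passes its speed limit or range.

## Working session

There is one attempt and no reset: what is moved stays moved. The work goes in short steps, each a Python script; the robot and the scene stay as the last script left them, time stands still between calls to the robot, and variables do not carry over. Pictures are saved under pics/ and viewed, and the job is handed in when it is done.

```bash
ls; mkdir -p pics; python3 - <<'E'
from workcell import *
import cv2,json
s=state();print(s)
for n in ["scene","top","wrist"]:
    c=capture(n);cv2.imwrite(f"pics/a_{n}.png",c["pixels"][:,:,::-1])
    print(n,{k:(v.tolist() if hasattr(v,'tolist') else v) for k,v in c.items() if k!="pixels"})
E
```

```text
pics
{'time_s': 0.0, 'qpos': array([-1.22469891,  0.31174093,  0.01397195,  1.51306329, -0.00440054,
        1.31921235, -0.0271907 ]), 'qd': array([ 0.00059164, -0.00045245,  0.00099285, -0.00011349, -0.001332  ,
        0.00012111, -0.00023578]), 'tau': array([ 1.55022112e-04, -3.79914021e+01,  1.46201584e-01, -2.30593568e+01,
        1.22157019e-02,  1.36204940e-02, -1.16088557e-05]), 'tcp_pos': array([0.2076829 , 0.50848442, 0.23021015]), 'tcp_rot': array([-3.10356786,  1.56840315, -1.92046395]), 'force': array([-0.33217732,  0.05786504, -0.46858013]), 'ft_torque': array([0.0256808 , 0.00695457, 0.01080011]), 'width': 0.08492909841198497}
scene {'vertical_fov': 42.4050874004114, 'cx': 321.721300371722, 'cy': 203.37636519855056, 'eye': [1.3875973963100239, 0.4364430535520779, 1.00858220306518], 'rotation': [0.7805165948295474, 0.00695912038567581, 2.0292255242121278]}
top {'vertical_fov': 51.062066077031645, 'cx': 322.300654975892, 'cy': 198.2396243340685, 'eye': [0.47767930016801485, 0.009196527969093878, 1.0020767356048703], 'rotation': [0.1195359436587724, -0.012675842912654334, -1.5841321852065073]}
wrist {'vertical_fov': 65.30700000826114, 'cx': 319.6605630193155, 'cy': 197.74223815494767, 'eye': [0.13057568073555217, 0.5401842335248748, 0.37272465437087676], 'rotation': [-0.32675838010990277, 0.001736273920335929, 1.1822060652555313]}
```

View pics/a_scene.png

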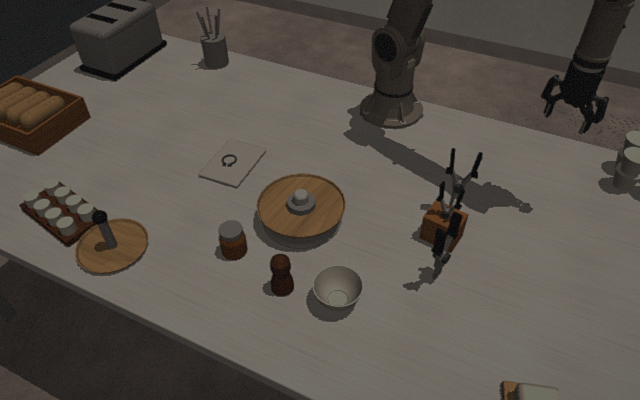

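View pics/a_top.png

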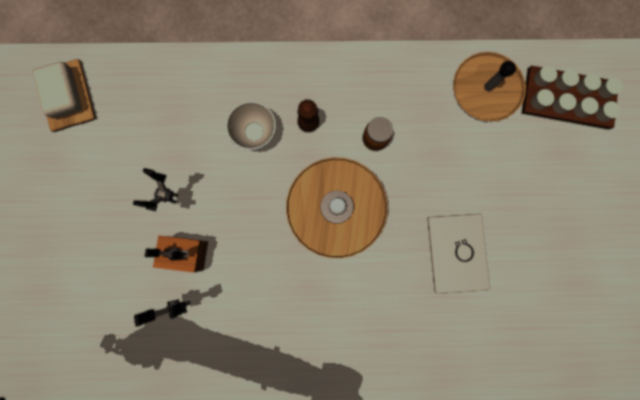

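View pics/a_wrist.png

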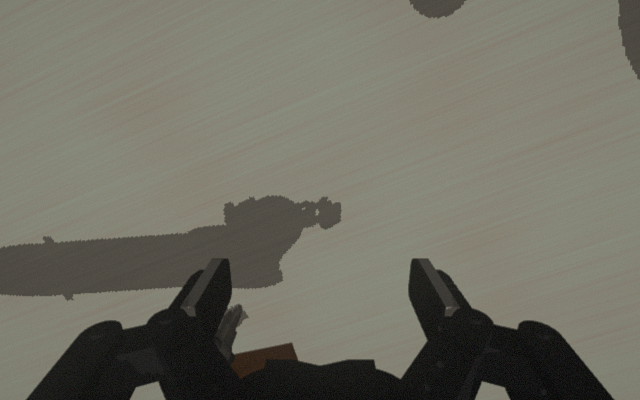

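The scene view shows dark pliers near (460,175), (445,210) and (445,245), and the block at (443,228). The top view shows pliers at (160,190), in the block at (170,254) and at (165,310), the ring at (464,250), and the spindle at (337,206). I'll zoom in on these.

```bash
cat > h.py <<'E'
from workcell import *
import numpy as np, cv2
from scipy.spatial.transform import Rotation as R
def cam(n,name=None):
    c=capture(n)
    if name: cv2.imwrite(f"pics/{name}.png",c["pixels"][:,:,::-1])
    return c
def f(c): return 200/np.tan(np.radians(c["vertical_fov"])/2)
def ray(c,u,v):
    d=np.array([(u-c["cx"])/f(c),-(v-c["cy"])/f(c),-1.0])
    return np.array(c["eye"]),R.from_euler("xyz",c["rotation"]).as_matrix()@d
def onz(c,u,v,z):
    e,d=ray(c,u,v);return e+d*(z-e[2])/d[2]
def proj(c,p):
    q=R.from_euler("xyz",c["rotation"]).as_matrix().T@(np.array(p)-c["eye"])
    return c["cx"]+f(c)*q[0]/-q[2], c["cy"]-f(c)*q[1]/-q[2]
def tri(c1,p1,c2,p2):
    e1,d1=ray(c1,*p1);e2,d2=ray(c2,*p2)
    A=np.stack([d1,-d2],1);t=np.linalg.lstsq(A,e2-e1,rcond=None)[0]
    a=e1+t[0]*d1;b=e2+t[1]*d2
    return (a+b)/2,np.linalg.norm(a-b)
def crop(c,name,x0,y0,w,h,s):
    im=c["pixels"][y0:y0+h,x0:x0+w,::-1]
    im=cv2.resize(im,None,fx=s,fy=s,interpolation=cv2.INTER_CUBIC)
    im=cv2.convertScaleAbs(im,alpha=1.6,beta=15)
    cv2.imwrite(f"pics/{name}.png",im)
E
python3 - <<'E'
from h import *
s=cam("scene");t=cam("top")
crop(s,"b_s",400,130,120,150,4)
crop(t,"b_t",90,140,160,200,3)
for n,(u,v,z) in dict(pl1=(160,190,.1),block=(175,254,.08),pl3=(165,310,.1),spindle=(337,206,.0965),ring=(464,252,.014),jar=(379,133,.04),bowl=(252,127,.03),mill=(308,115,.06)).items(): print(n,onz(t,u,v,z).round(4))
print([proj(s,p) for p in ([0.4,0,0.],[.5,0.35,.09])])
E
```

```text
pl1 [0.608  0.3474 0.1   ]
block [0.47   0.3178 0.08  ]
pl3 [0.3542 0.3287 0.1   ]
spindle [ 0.5689 -0.0355  0.0965]
ring [ 0.465  -0.3363  0.014 ]
jar [ 0.7467 -0.1406  0.04  ]
bowl [0.7671 0.1605 0.03  ]
mill [0.7856 0.0263 0.06  ]
[(np.float64(340.1320478937174), np.float64(183.43290231693499)), (np.float64(455.6659761299178), np.float64(225.05151775415888))]
```

View pics/b_s.png

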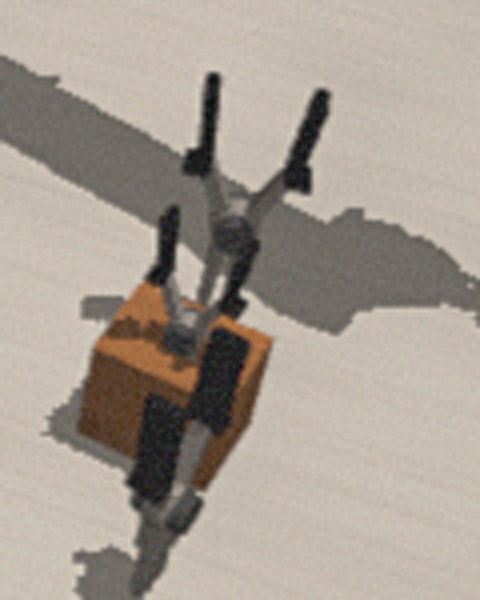

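View pics/b_t.png

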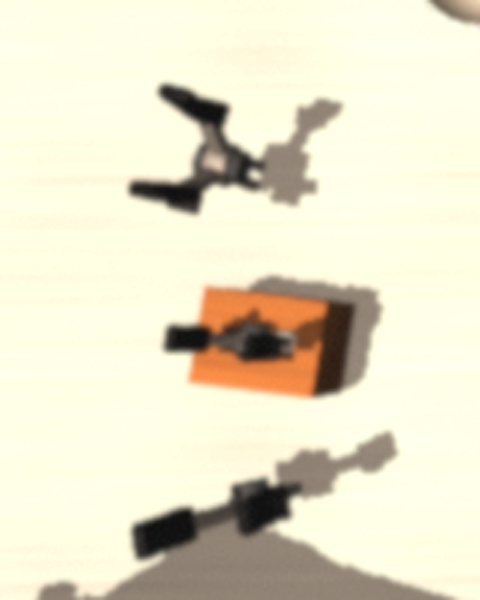

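Candidates for the pliers (scene view):
- (465,185), behind the block
- (450,200), in the block
- (440,240), in front of the block

The pair in the block looks smallest and matches the description. Next I'll triangulate the handle tops and check that the wrist poses can be reached.

```bash
cat >> h.py <<'E'
def rot(psi):
    # tool x down, tool z (jaw) horizontal at azimuth psi
    x=np.array([0,0,-1.]);z=np.array([np.cos(psi),np.sin(psi),0]);y=np.cross(z,x)
    return R.from_matrix(np.stack([x,y,z],1)).as_euler("xyz")
E
python3 - <<'E'
from h import *
s=cam("scene");t=cam("top")
for a,b in [((453,149),(178,308)),((480,154),(145,317)),((443,183),(176,254)),((462,192),(151,253)),((440,231),(150,172)),((458,215),(140,204))]:
    p,e=tri(s,a,t,b);print(p.round(3),e.round(4))
st=state();c=cam("wrist")
T=R.from_euler("xyz",st["tcp_rot"])
print("cam in tool",T.inv().apply(np.array(c["eye"])-st["tcp_pos"]), (T.inv()*R.from_euler("xyz",c["rotation"])).as_matrix().round(3))
for nm,p in dict(block=[.47,.318,.131],blk_hi=[.47,.318,.25],ring=[.49,-.336,.12],ringhi=[.49,-.336,.25],sp=[.589,-.036,.2],sphi=[.589,-.036,.28]).items():
  for psi in (np.pi/2-.12,-np.pi/2-.12):
    q=inverse_kinematics(p,rot(psi)); print(nm,round(psi,2),None if q is None else np.round(q,2))
E
```

```text
[0.368 0.277 0.199] 0.0161
[0.351 0.341 0.193] 0.0168
[0.469 0.289 0.175] 0.0111
[0.472 0.339 0.17 ] 0.0078
[0.63  0.334 0.192] 0.0014
[0.567 0.354 0.19 ] 0.0048
cam in tool [-0.14238761  0.08334868 -0.00018738] [[-0.     0.321 -0.947]
 [-0.001  0.947  0.321]
 [ 1.     0.001 -0.   ]]
block 1.45 [-0.72  0.42  0.14  1.62 -0.06  1.11  0.88]
block -1.69 [-1.06  0.47  0.6   1.63 -0.29  1.13 -2.07]
blk_hi 1.45 [-0.73  0.34  0.15  1.43 -0.05  1.37  0.87]
blk_hi -1.69 [-1.06  0.37  0.6   1.45 -0.21  1.39 -2.14]
ring 1.45 [-0.04  0.64  0.94  1.57 -0.54  1.21  2.46]
ring -1.69 [ 0.03  0.59  0.82  1.57 -0.46  1.18 -0.75]
ringhi 1.45 [ 0.21  0.42  0.54  1.36 -0.22  1.41  2.2 ]
ringhi -1.69 [ 0.21  0.42  0.53  1.36 -0.21  1.41 -0.95]
sp 1.45 [-0.38  0.45  0.61  1.47 -0.26  1.3   1.7 ]
sp -1.69 [-0.5   0.5   0.81  1.47 -0.36  1.33 -1.36]
sphi 1.45 [-0.4   0.42  0.65  1.32 -0.25  1.48  1.68]
sphi -1.69 [-0.5   0.46  0.83  1.32 -0.33  1.5  -1.39]<sys>:0: UserWarning: Gimbal lock detected. Setting third angle to zero since it is not possible to uniquely determine all angles.
```

```bash
python3 - <<'E'
from h import *
psi=-np.pi/2-.1
move_pose([.5,.30,.27],rot(psi)); print(state()["time_s"]); c=cam("wrist","c_block"); 
move_pose([.569-.02,-.036,.28],rot(-np.pi/2)); print(state()["time_s"]); c=cam("wrist","c_spin"); np.save("c_spin.npy",c,allow_pickle=True)
move_pose([.465,-.336,.17],rot(-np.pi/2)); print(state()["time_s"],state()["tcp_pos"]); c=cam("wrist","c_ring"); np.save("c_ring.npy",c,allow_pickle=True)
E
```

```text
2.1583
3.4917
4.7917 [ 0.46688666 -0.33418258  0.17016843]<sys>:0: UserWarning: Gimbal lock detected. Setting third angle to zero since it is not possible to uniquely determine all angles.
```

View pics/c_block.png

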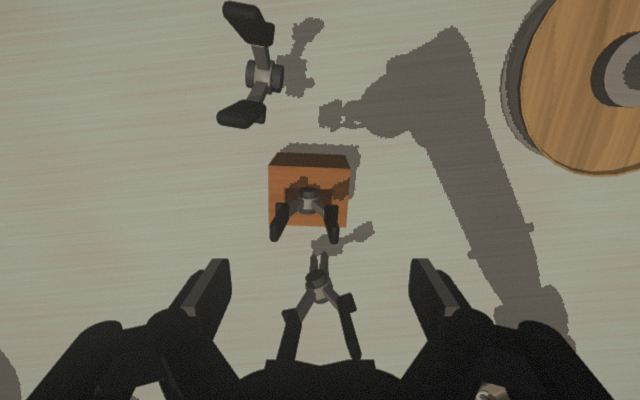

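View pics/c_spin.png

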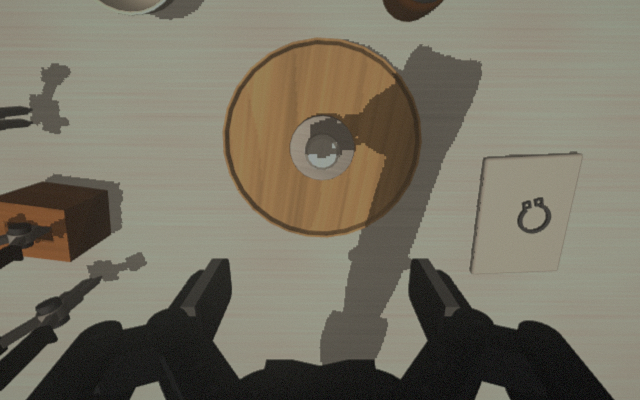

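View pics/c_ring.png

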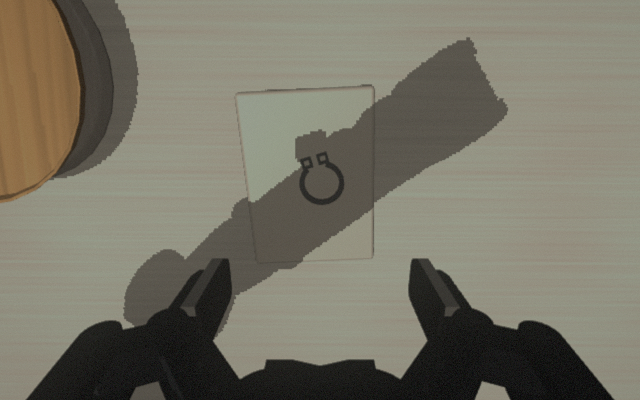

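The wrist view shows the ring with clear eyes at about (307,162) and (322,158) and its centre at (322,183). The block pliers' handles are at about (280,222) and (331,222). I'll zoom in for measurement.

```bash
python3 - <<'E'
from h import *
c=np.load("c_ring.npy",allow_pickle=True).item(); crop(c,"d_ring",285,140,75,75,10)
c2=np.load("c_spin.npy",allow_pickle=True).item(); crop(c2,"d_spin",275,100,90,90,8)
g=cv2.cvtColor(c["pixels"],cv2.COLOR_RGB2GRAY)
roi=g[145:215,290:355]; m=(roi<75).astype(np.uint8)
n,l,s,ce=cv2.connectedComponentsWithStats(m); print(s,ce)
cs,h=cv2.findContours(m,cv2.RETR_CCOMP,cv2.CHAIN_APPROX_NONE)
for k,hh in zip(cs,h[0]):
    M=cv2.moments(k); 
    if M["m00"]>4: 
        u,v=M["m10"]/M["m00"]+290,M["m01"]/M["m00"]+145
        print(cv2.contourArea(k),hh[3],u,v,onz(c,u,v,.016).round(4),onz(c,u,v,.012).round(4))
E
```

```text
[[   0    0   65   70 3692]
 [   9    6   46   54  858]] [[32.39815818 34.54144095]
 [30.28671329 34.32167832]]
769.0 -1 320.05244906805376 178.46250541829215 [ 0.4686 -0.3341  0.016 ] [ 0.4675 -0.3341  0.012 ]
26.5 0 306.1823899371069 162.64779874213838 [ 0.4843 -0.3207  0.016 ] [ 0.4835 -0.3205  0.012 ]
28.5 0 322.08187134502924 157.7953216374269 [ 0.4891 -0.336   0.016 ] [ 0.4883 -0.336   0.012 ]
```

View pics/d_ring.png

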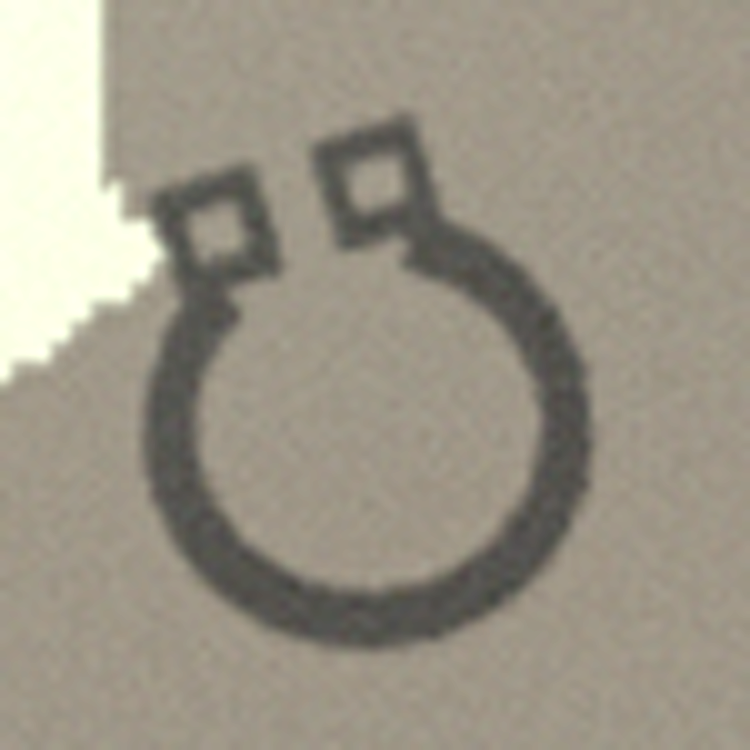

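View pics/d_spin.png

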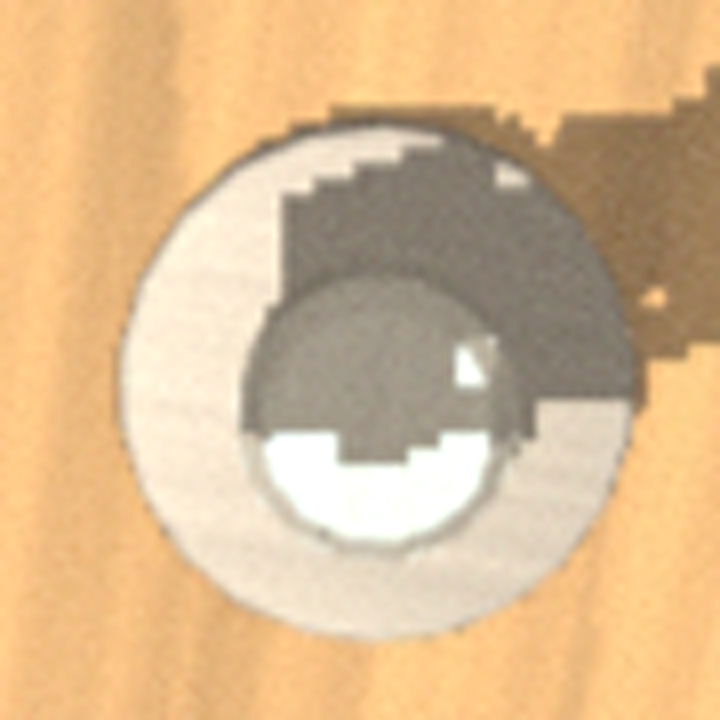

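```bash
python3 - <<'E'
from h import *
c=np.load("c_spin.npy",allow_pickle=True).item()
t=cam("top"); crop(t,"d_top",310,180,55,55,10)
def hub(c,x0,y0,w,h,nm):
    hsv=cv2.cvtColor(c["pixels"],cv2.COLOR_RGB2HSV)[y0:y0+h,x0:x0+w]
    m=(hsv[:,:,1]<75).astype(np.uint8)
    m=cv2.morphologyEx(m,cv2.MORPH_OPEN,np.ones((3,3),np.uint8))
    cs,_=cv2.findContours(m,cv2.RETR_EXTERNAL,cv2.CHAIN_APPROX_NONE);k=max(cs,key=cv2.contourArea)
    k=cv2.convexHull(k);(u,v),ax,an=cv2.fitEllipse(k); print(nm,u+x0,v+y0,ax,an,cv2.boundingRect(k)); return (u+x0,v+y0),ax
p1,a1=hub(c,270,95,105,105,"wr"); p2,a2=hub(t,308,178,60,60,"top")
print(tri(c,p1,t,p2)); 
for z in (.0615,.0705,.0795): print(z,onz(c,*p1,z).round(4),onz(t,*p2,z).round(4))
for cc,a in ((c,a1),(t,a2)):
    print("depth est",f(cc)*.074/(max(a)+0.0))
Rm=R.from_euler("xyz",c["rotation"]).as_matrix()
for z in (.06,.07,.08): print(z, -(Rm.T@(onz(c,*p1,z)-c["eye"]))[2])
E
```

```text
wr 321.6177101135254 147.27392578125 (63.9650764465332, 64.52010345458984) 9.832154273986816 (20, 20, 64, 65)
top 336.5732116699219 206.5164852142334 (31.06502914428711, 31.51828384399414) 79.82218933105469 (13, 13, 32, 32)
(array([ 0.57109084, -0.03565708,  0.06414331]), np.float64(0.0008657065567387705))
0.0615 [ 0.5707 -0.0352  0.0615] [ 0.5713 -0.0362  0.0615]
0.0705 [ 0.5722 -0.0352  0.0705] [ 0.5704 -0.0358  0.0705]
0.0795 [ 0.5737 -0.0352  0.0795] [ 0.5695 -0.0353  0.0795]
depth est 0.35794387553251816
depth est 0.983100590749141
0.06 0.36245080901067606
0.07 0.3524413186956055
0.08 0.34243182838053504
```

View pics/d_top.png

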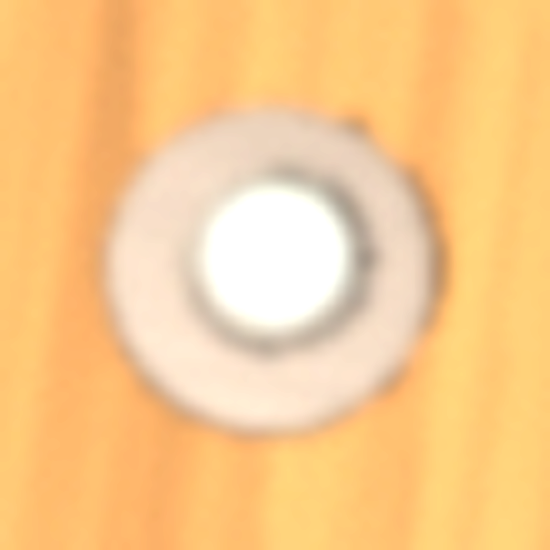

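```bash
python3 - <<'E' 2>/dev/null
from h import *
move_pose([.44,.318,.25],rot(-np.pi/2-.12)); print(state()["time_s"],state()["tcp_pos"]); c=cam("wrist","e_block"); np.save("e_block.npy",c,allow_pickle=True)
crop(c,"e_crop",250,80,150,140,5)
E
```

```text
7.2417 [0.44077686 0.31669672 0.25004225]
```

View pics/e_crop.png

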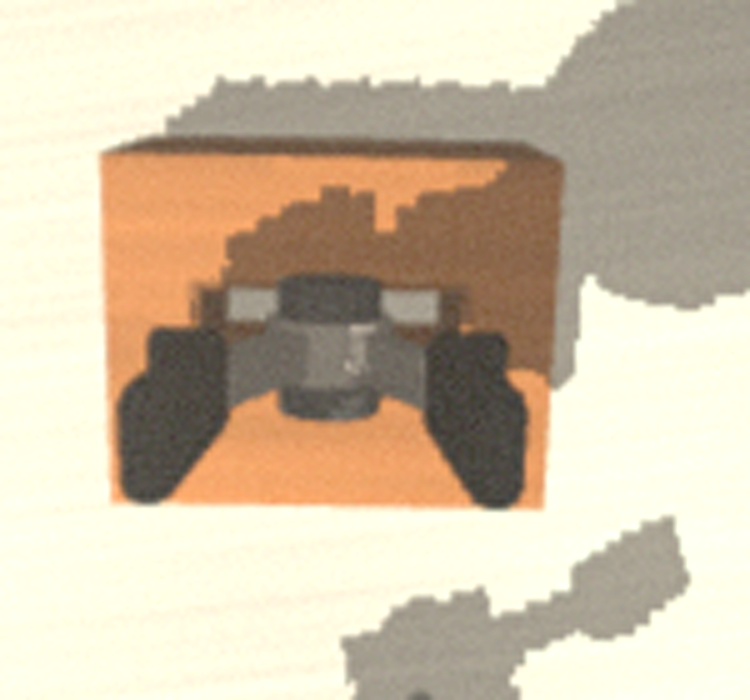

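The crop shows the block with the smallest pliers seated: handle tops at crop (148,490) and (498,495), slot ends at (200,305) and (465,315). I'll convert these to positions.

```bash
python3 - <<'E' 2>/dev/null
from h import *
c=np.load("e_block.npy",allow_pickle=True).item()
P=lambda x,y,z: onz(c,250+x/5-.4,80+y/5-.4,z)
co=[P(103,153,.08),P(563,160,.08),P(545,508,.08),P(113,502,.08)]
for p in co: print(p.round(4))
print("ctr",np.mean(co,0)); d=co[0]-co[1]; print(np.linalg.norm(d),np.linalg.norm(co[1]-co[2]),np.arctan2(d[1],d[0])); d=co[3]-co[2]; print(np.linalg.norm(d),np.arctan2(d[1],d[0]))
print("slot",P(197,305,.08),P(467,313,.08))
a,b=P(148,485,.177),P(498,490,.177); d=a-b; print("grip",a,b,(a+b)/2,np.linalg.norm(d),np.arctan2(d[1],d[0]))
a,b=P(152,335,.125),P(505,340,.125); d=a-b; print("ledge",a,b,(a+b)/2,np.linalg.norm(d),np.arctan2(d[1],d[0]))
print("pivot ends",P(330,283,.09),P(330,405,.09))
print(state()["tcp_rot"])
E
```

```text
[0.5115 0.3561 0.08  ]
[0.4993 0.2681 0.08  ]
[0.4302 0.2774 0.08  ]
[0.4425 0.3662 0.08  ]
ctr [0.47086803 0.31694285 0.08      ]
0.08887815960581086 0.0697725862155063 1.4328008390298257
0.08964968330136622 1.4330545115316786
slot [0.4804681  0.34262084 0.08      ] [0.47227858 0.28944233 0.08      ]
grip [0.46898866 0.34235689 0.177     ] [0.46211962 0.29293261 0.177     ] [0.46555414 0.31764475 0.177     ] 0.04989933291066074 1.4326997944689062
ledge [0.48233141 0.34590426 0.125     ] [0.47403172 0.28592602 0.125     ] [0.47818156 0.31591514 0.125     ] 0.06054977030745708 1.433291263148297
pivot ends [0.4828028  0.31550906 0.09      ] [0.45924839 0.31852789 0.09      ]
[ 0.73149431  1.5702684  -0.96178918]
```

```bash
python3 - <<'E' 2>/dev/null
from h import *
psi=1.433-np.pi
move_pose([.471,.317,.22],rot(psi))
print(movel([.471,.317,.1265],rot(psi),force_limit=8), state()["tcp_pos"],state()["force"])
for w in (.058,.055,.053):
    set_gripper(w,grasp_force=40); s=state(); print(w,s["width"],s["force"].round(2),s["tcp_pos"].round(4),s["time_s"])
c=cam("wrist","f1")
E
```

```text
False [0.47173438 0.31755884 0.12778419] [ 0.36174449 -0.15499249 -0.18112662]
0.058 0.057959831693145426 [ 0.12  1.17 -0.1 ] [0.4712 0.3171 0.1269] 8.75
0.055 0.0552189167267772 [-0.57 -0.24  4.9 ] [0.4715 0.3172 0.1273] 8.9667
0.053 0.052822977219896185 [-0.16 -0.57  5.01] [0.4718 0.3176 0.1277] 9.1833
```

View pics/f1.png

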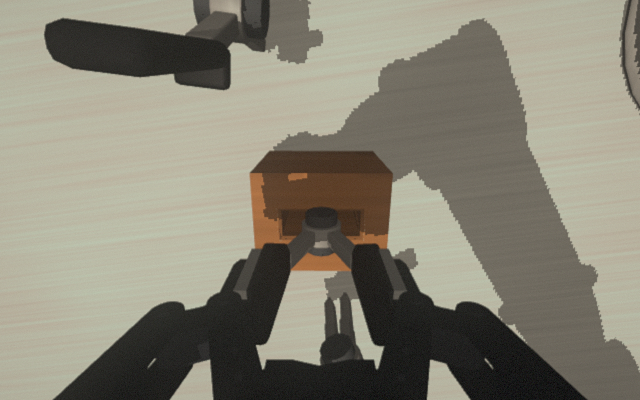

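```bash
python3 - <<'E' 2>/dev/null
from h import *
psi=1.433-np.pi
set_gripper(.052)
print(movel([.471,.317,.23],rot(psi),max_speed=.12)); s=state();print(s["width"],s["force"].round(2),s["tcp_pos"].round(4),s["time_s"])
c=cam("wrist","f2"); np.save("f2.npy",c,allow_pickle=True); crop(c,"f2c",260,100,120,120,6)
E
```

```text
False
0.05226332239383929 [-0.61  0.63 -1.75] [0.4703 0.3167 0.2289] 10.4667
```

View pics/f2.png

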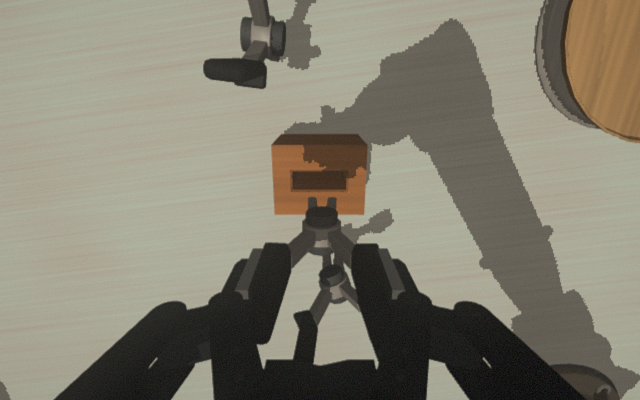

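View pics/f2c.png

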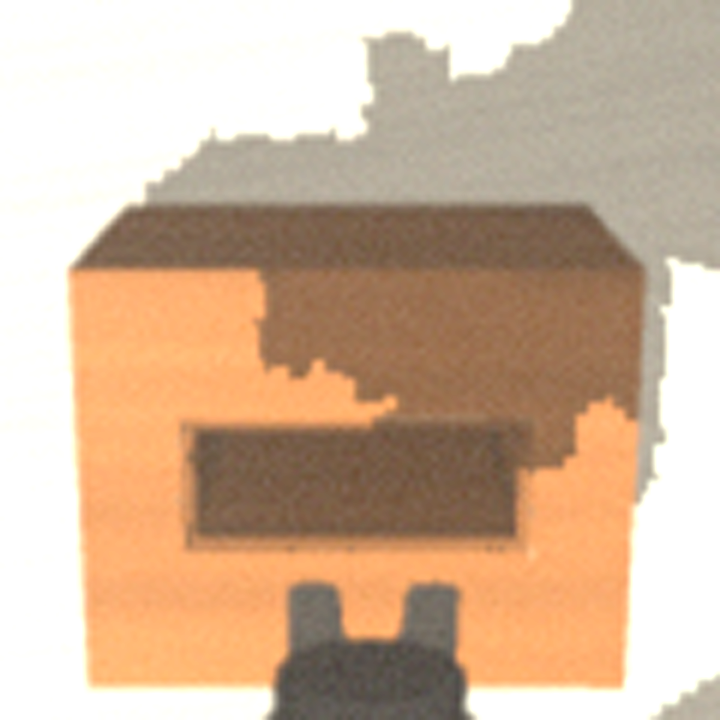

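The pliers hang straight. The jaw ends are at about u=312 and 331.5, row 197, which gives a pin spacing of about 16.1 mm. Next I'll hover over the ring.

```bash
python3 - <<'E' 2>/dev/null
from h import *
psi=np.radians(107.4)-np.pi
p=np.array([.4867,-.3284,0])
move_pose(p+[-.0,0,.27],rot(psi)); print(state()["time_s"])
movel(p+[0,0,.150],rot(psi),max_speed=.15); dwell(.2)
s=state();print(s["width"],s["force"].round(2),s["tcp_pos"].round(4),s["tcp_rot"],s["time_s"])
c=cam("wrist","g1"); np.save("g1.npy",c,allow_pickle=True); crop(c,"g1c",280,150,80,75,10)
E
```

```text
12.825
0.052181263207650305 [ 1.28  0.6  -2.23] [ 0.4871 -0.329   0.1511] [ 0.66879255  1.56882939 -0.59830049] 13.975
```

View pics/g1c.png

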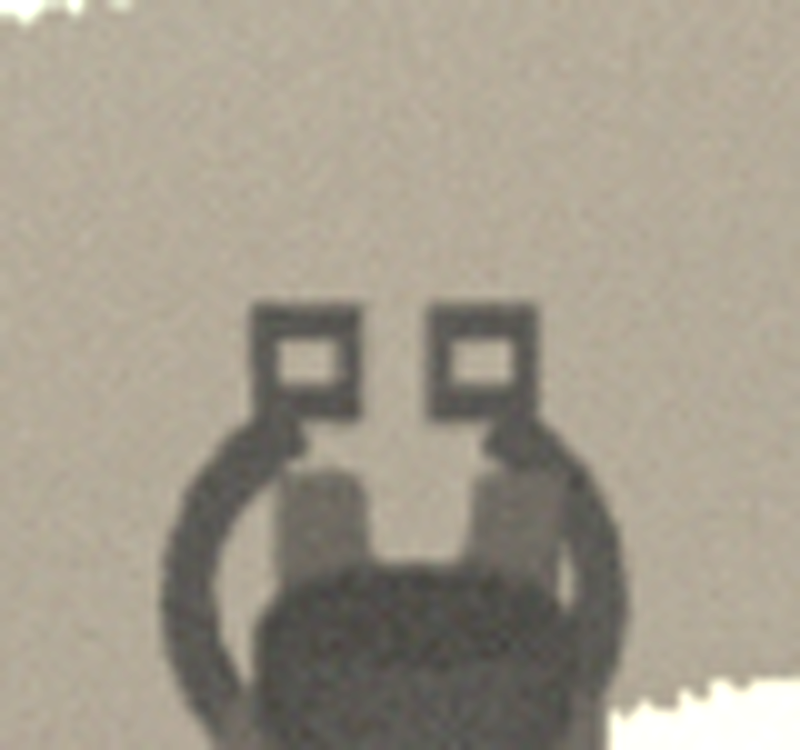

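View pics/g1.png

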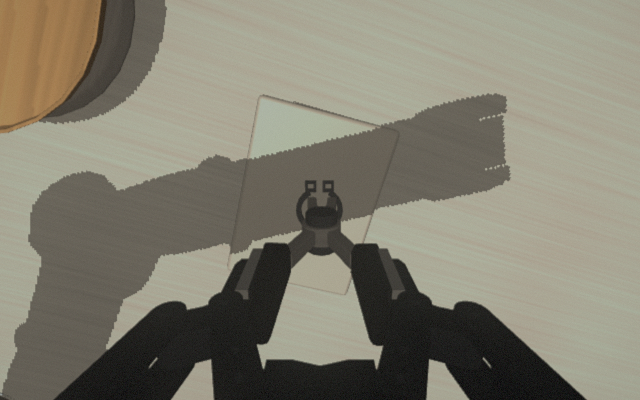

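The eyes are level in the picture at cols 310.4 and 327.8, row 185.5, and the jaw ends are at 312 and 331.4. I'll correct about 2.2 mm laterally, descend to just above the ring and recheck.

```bash
python3 - <<'E' 2>/dev/null
from h import *
psi=np.radians(107.4)-np.pi
p=np.array([.4867-.0007,-.3284+.0021,0])
print(movel(p+[0,0,.124],rot(psi),max_speed=.08,force_limit=4)); dwell(.3)
s=state();print(s["width"],s["force"].round(2),s["tcp_pos"].round(4),s["time_s"])
c=cam("wrist","g2"); np.save("g2.npy",c,allow_pickle=True); crop(c,"g2c",280,150,80,75,10)
E
```

```text
False
0.05192491967338103 [ 0.06  0.43 -1.49] [ 0.4862 -0.3266  0.1244] 14.8
```

View pics/g2c.png

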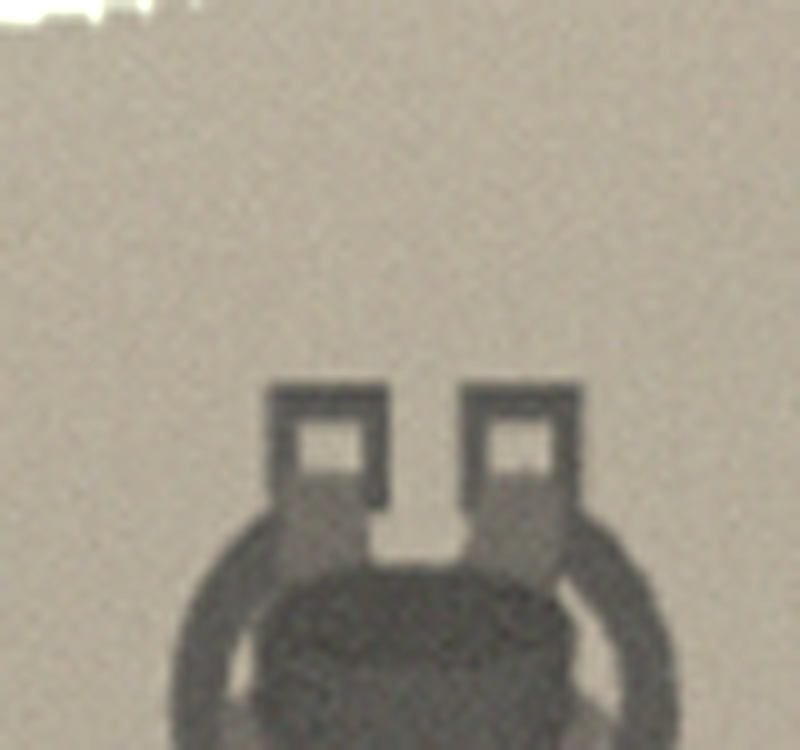

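Laterally they match to about 0.3 mm. The tips sit about 1.9 mm short in the tool's y direction, so I'll shift, look, then descend with a force stop.

```bash
python3 - <<'E' 2>/dev/null
from h import *
psi=np.radians(107.4)-np.pi
p=np.array([.4867-.0007+.0019,-.3284+.0021+.0003,0])
print(movel(p+[0,0,.121],rot(psi),max_speed=.03,force_limit=3)); dwell(.3)
c=cam("wrist","g3"); np.save("g3.npy",c,allow_pickle=True); crop(c,"g3c",280,150,80,75,10)
s=state();print(s["width"],s["force"].round(2),s["tcp_pos"].round(4),s["time_s"])
E
```

```text
False
0.0524548832334727 [ 0.76 -0.23 -0.97] [ 0.4879 -0.326   0.1211] 15.4667
```

View pics/g3c.png

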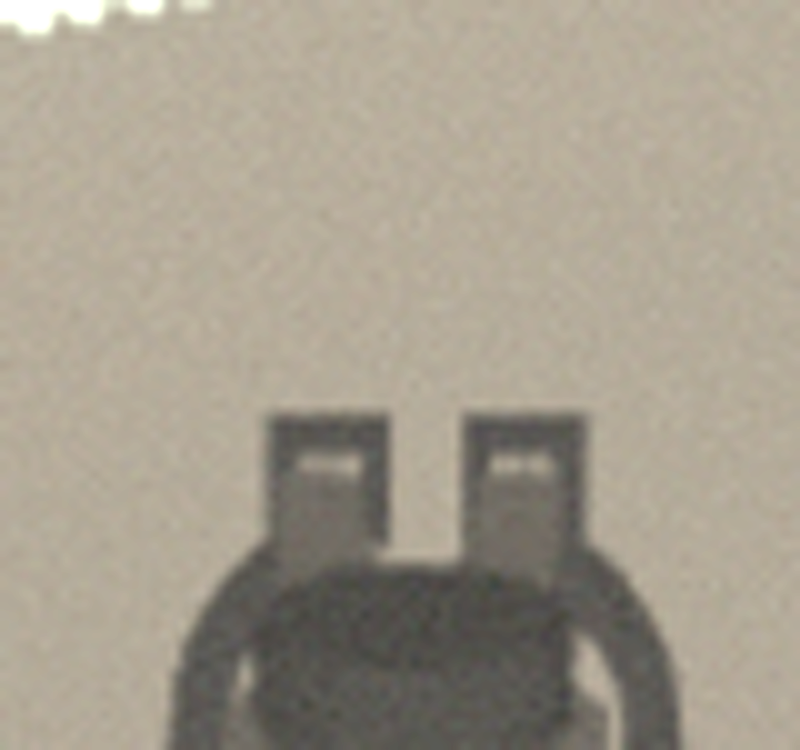

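```bash
python3 - <<'E' 2>/dev/null
from h import *
psi=np.radians(107.4)-np.pi
z=np.array([np.cos(psi),np.sin(psi),0]); y=np.array([-np.sin(psi),np.cos(psi),0])
p=np.array([.4867-.0007+.0019,-.3284+.0021+.0003,0])+.0005*z+.0004*y
print(y,p)
movel(p+[0,0,.121],rot(psi),max_speed=.03)
print(movel(p+[0,0,.1135],rot(psi),max_speed=.015,force_limit=3)); s=state();print(s["force"].round(2),s["tcp_pos"].round(4)); dwell(.2)
c=cam("wrist","g4"); crop(c,"g4c",280,150,80,75,10)
s=state();print(s["width"],s["force"].round(2),s["tcp_pos"].round(4),s["time_s"])
E
```

```text
[0.95424033 0.29904079 0.        ] [ 0.48843122 -0.3263575   0.        ]
True
[-0.18  0.15  3.89] [ 0.4883 -0.3263  0.1135]
0.052382686346843746 [ 0.45 -0.18  5.84] [ 0.4882 -0.3263  0.1134] 16.4667
```

View pics/g4c.png

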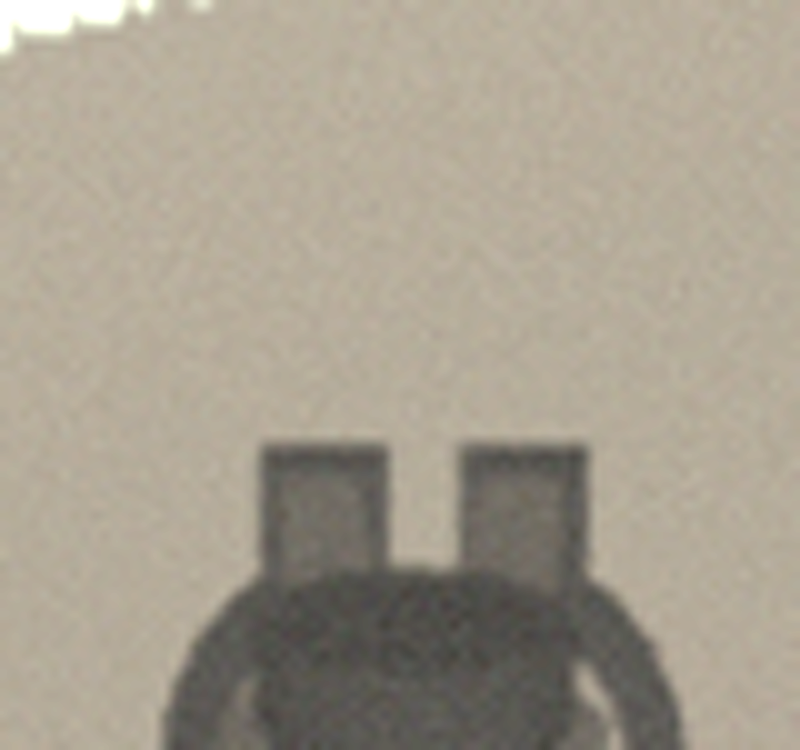

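Contact came at board height (tip z about 0.0115), so the pins are in the eyes. Now I'll squeeze in steps, lifting to keep the contact light.

```bash
python3 - <<'E' 2>/dev/null
from h import *
psi=np.radians(107.4)-np.pi
p=np.array([ 0.48843122, -0.3263575,0]); z=.1137
movel(p+[0,0,z],rot(psi),max_speed=.03)
for w in np.arange(.050,.0379,-.002):
    set_gripper(w,grasp_force=60)
    s=state(); fz=s["force"][2]
    for k in range(4):
        if fz<2.5: break
        z+=.0005; movel(p+[0,0,z],rot(psi),max_speed=.03); fz=state()["force"][2]
    s=state();print(w.round(4),s["width"].round(4),s["force"].round(2),z,s["tcp_pos"][2].round(4),round(s["time_s"],2))
c=cam("wrist","g5"); crop(c,"g5c",270,150,100,75,8)
E
sed -i '1i import warnings; warnings.filterwarnings("ignore")' h.py; python3 - <<'E'
from h import *
s=state();print(s["width"],s["force"].round(2),s["tcp_pos"].round(4),s["time_s"])
psi=np.radians(107.4)-np.pi
p=np.array([ 0.48843122, -0.3263575,0]); z=.1137
movel(p+[0,0,z],rot(psi),max_speed=.03)
E
```

```text
0.04996139291214356 [-1.4  -1.52  1.82] [ 0.4883 -0.3261  0.1143] 17.4333
```

```bash
cat > sq.py <<'E'
from h import *
def info(tag=""):
    s=state();print(tag,round(float(s["width"])*1e3,2),np.round(s["force"],2),np.round(s["tcp_pos"],4),round(s["time_s"],2)); return s
E
python3 - <<'E'
from sq import *
psi=np.radians(107.4)-np.pi
p=np.array([ 0.48843122, -0.3263575,0]); z=.1137
for w in np.arange(.048,.0379,-.002):
    set_gripper(float(w),grasp_force=60)
    fz=state()["force"][2]
    for k in range(4):
        if fz<2.5: break
        z+=.0005; movel(p+[0,0,z],rot(psi),max_speed=.03); fz=state()["force"][2]
    info(z)
c=cam("wrist","g5"); crop(c,"g5c",270,150,100,75,8)
E
```

```text
0.1152 48.6 [ 0.73 -0.48  2.06] [ 0.4882 -0.3261  0.1148] 18.65
0.1157 45.7 [ 0.21 -0.97  1.18] [ 0.4883 -0.3259  0.1154] 19.12
0.1157 44.22 [-0.08  0.04  1.47] [ 0.4884 -0.3264  0.1158] 19.33
0.1162 42.48 [ 0.4  -0.99  1.76] [ 0.4884 -0.3262  0.1161] 19.8
0.1167 40.14 [ 0.43 -1.45  1.4 ] [ 0.4884 -0.3262  0.1165] 20.27
0.1167 38.48 [-0.   -1.76  2.25] [ 0.4885 -0.3267  0.1168] 20.48
```

View pics/g5c.png

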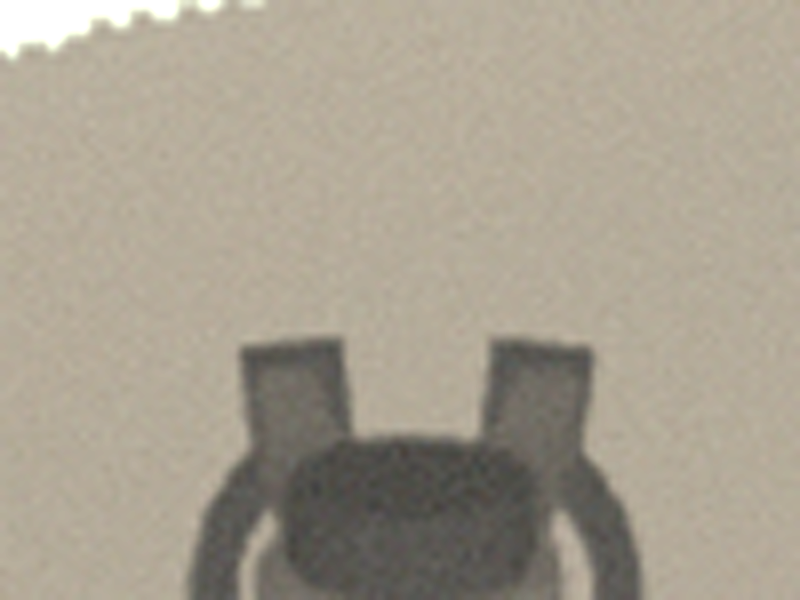

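Both arms are opening symmetrically, with lugs at crop 293 and 543, so eyes about 26 mm apart. I'll continue squeezing.

```bash
python3 - <<'E'
from sq import *
psi=np.radians(107.4)-np.pi
p=np.array([ 0.48843122, -0.3263575,0]); z=.1169
for w in np.arange(.036,.0279,-.002):
    set_gripper(float(w),grasp_force=70)
    fz=state()["force"][2]
    for k in range(4):
        if fz<2.2: break
        z+=.0005; movel(p+[0,0,z],rot(psi),max_speed=.03); fz=state()["force"][2]
    info(z)
c=cam("wrist","g6"); crop(c,"g6c",270,150,100,75,8)
E
```

```text
0.1179 36.56 [-0.08 -1.06  0.14] [ 0.4881 -0.3255  0.1173] 21.25
0.1179 34.47 [0.97 0.19 0.05] [ 0.4883 -0.3258  0.1176] 21.47
0.1179 32.57 [-0.03 -1.15  0.83] [ 0.4884 -0.3262  0.1178] 21.68
0.1179 30.92 [ 0.8  -1.62  1.21] [ 0.4885 -0.3265  0.118 ] 21.9
0.1179 28.74 [ 0.96 -1.3   1.52] [ 0.4885 -0.3267  0.1181] 22.12
```

View pics/g6c.png

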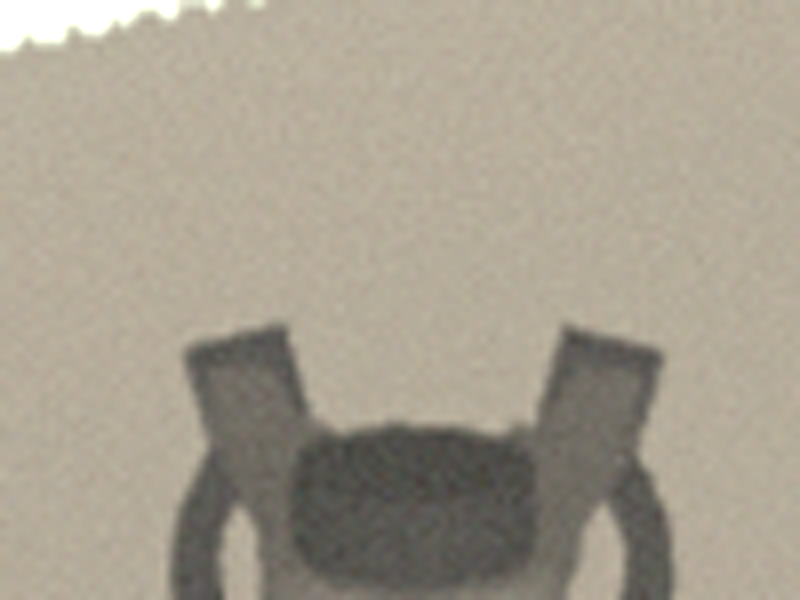

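The ring is spread to about 0.26–0.28 rad (lug front edges at crop 237 and 614). Now lift.

```bash
python3 - <<'E'
from sq import *
psi=np.radians(107.4)-np.pi
p=np.array([ 0.48843122, -0.3263575,0])
info()
movel(p+[0,0,.135],rot(psi),max_speed=.04); info()
c=cam("wrist","g7"); crop(c,"g7c",270,150,100,75,8)
movel(p+[0,0,.165],rot(psi),max_speed=.06); dwell(.2); info()
c=cam("wrist","g8"); np.save("g8.npy",c,allow_pickle=True); crop(c,"g8c",270,150,100,75,8)
s=cam("scene"); u,v=map(int,proj(s,p+[0,0,.07])); crop(s,"g8s",u-40,v-50,80,75,8)
E
```

```text
28.62 [ 1.1  -1.9   1.92] [ 0.4885 -0.3266  0.1181] 22.17
 28.08 [ 0.44  0.22 -2.1 ] [ 0.4884 -0.3261  0.135 ] 22.74
 28.12 [-0.29  0.05 -1.46] [ 0.4882 -0.3261  0.1645] 23.64
```

View pics/g8c.png

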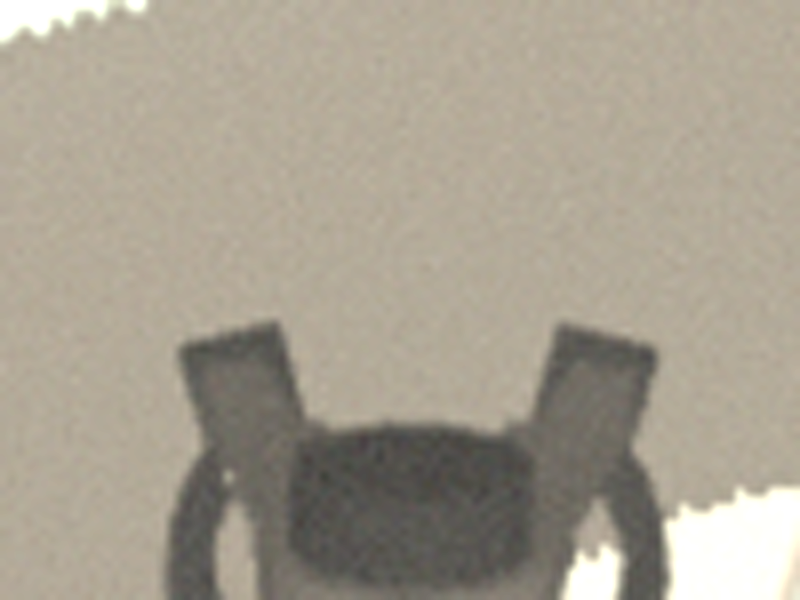

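View pics/g8s.png

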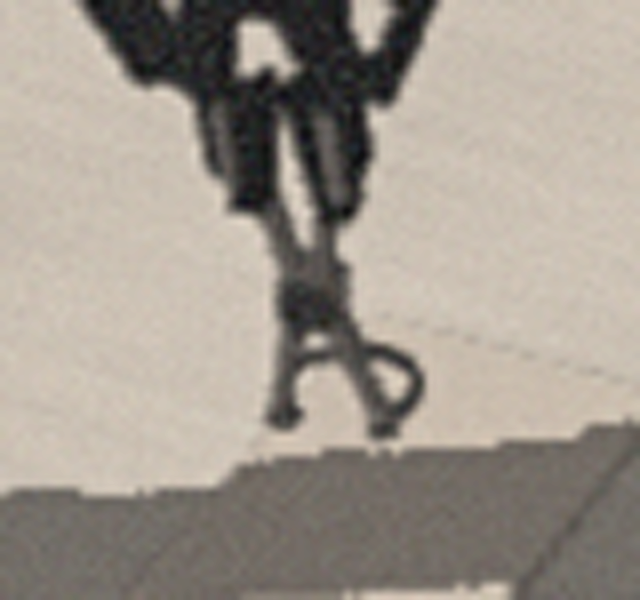

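View pics/g8.png

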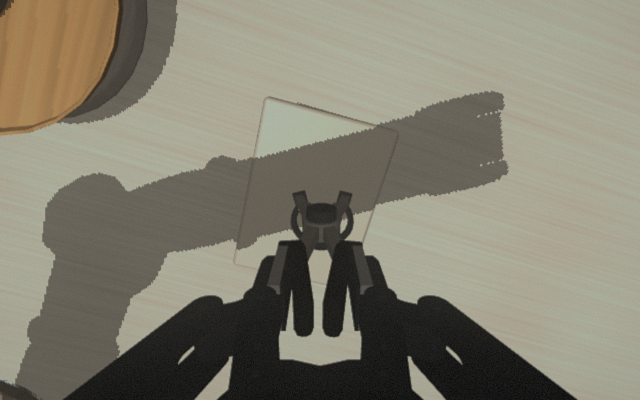

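The scene crop shows the ring hanging spread on both tips at (283,415) and (383,428), about level. Next I'll work out the ring centre in the tool frame and the axis target.

```bash
python3 - <<'E'
from sq import *
c=np.load("g8.npy",allow_pickle=True).item()
psi=np.radians(107.4)-np.pi; tcp=np.array([.4882,-.3261,.1645])
T=R.from_euler("xyz",rot(psi))
P=lambda x,y,z: T.inv().apply(onz(c,270+x/8-.44,150+y/8-.44,z)-tcp)
zt=.0625
pts=dict(Lo=(182,350),Li=(277,324),Ri=(562,325),Ro=(656,350),ringL_out=(167,580),ringR_out=(668,580),ringLin=(215,560),ringRin=(625,560))
for k,(x,y) in pts.items(): print(k,(P(x,y,zt)*1e3).round(1))
def lug(o,i,s):
    a,b=P(*pts[o],zt)[1:],P(*pts[i],zt)[1:]; d=(b-a)/np.linalg.norm(b-a); n=np.array([-d[1],d[0]]); n=n if n[0]<0 else -n
    print(np.linalg.norm(b-a)); return (a+b)/2+n*.00525, np.arctan2(d[0],abs(d[1]))
L=lug("Lo","Li",1);Rr=lug("Ro","Ri",1);print(L,Rr,"mid",(L[0]+Rr[0])/2*1e3,"sep",np.linalg.norm(L[0]-Rr[0]))
E
```

```text
Lo [102.    3.1 -23.1]
Li [102.    5.9 -13.3]
Ri [102.    5.7  16. ]
Ro [102.    3.   25.7]
ringL_out [102.  -22.6 -25.4]
ringR_out [102.  -22.6  27.8]
ringLin [102.  -20.3 -20.3]
ringRin [102.  -20.3  23.1]
0.010209671139452203
0.010087728480590636
(array([-0.00058665, -0.01672372]), np.float64(0.27730213353683486)) (array([-0.00067093,  0.01941787]), np.float64(0.2707448177514531)) mid [-0.62879183  1.34707164] sep 0.03614169066989678
```

```bash
python3 - <<'E'
from sq import *
psi=np.radians(107.4)-np.pi
movel([0.4884,-0.3264,.24],rot(psi),max_speed=.12)
psi=-np.pi/2
movel([.5914,-.0339,.24],rot(psi),max_speed=.12); info()
set_gripper(.027)
movel([.5914,-.0339,.212],rot(psi),max_speed=.06);dwell(.3); info()
c=cam("wrist","h1"); np.save("h1.npy",c,allow_pickle=True); crop(c,"h1c",270,140,100,100,6)
t=cam("top"); crop(t,"h1t",300,160,75,75,8)
s=cam("scene"); u,v=map(int,proj(s,[.571,-.036,.1])); crop(s,"h1s",u-40,v-45,80,75,8)
E
```

```text
28.31 [-0.01 -0.52 -1.69] [ 0.5912 -0.0345  0.2401] 27.25
 27.49 [ 0.61 -1.12 -1.44] [ 0.5916 -0.034   0.2124] 28.38
```

View pics/h1c.png

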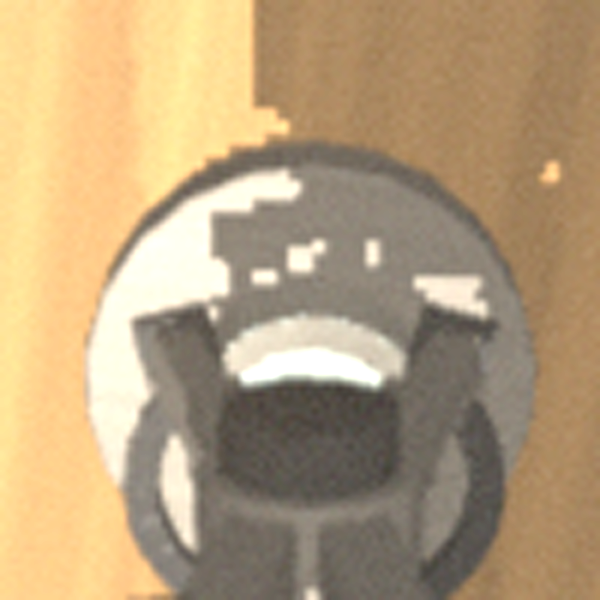

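View pics/h1t.png

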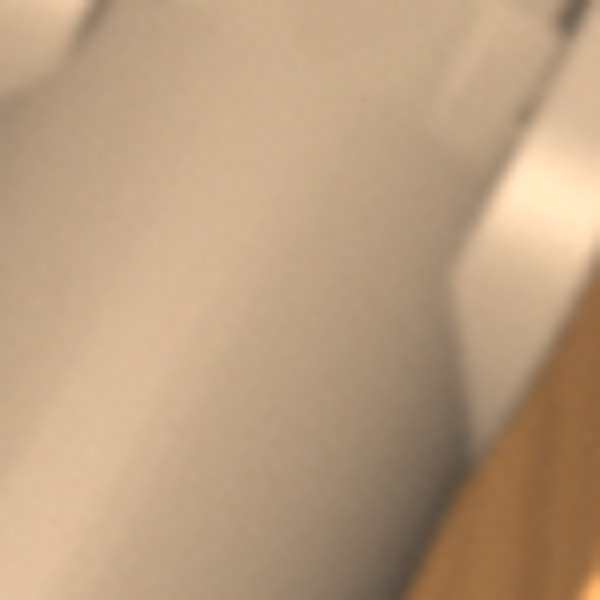

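View pics/h1s.png

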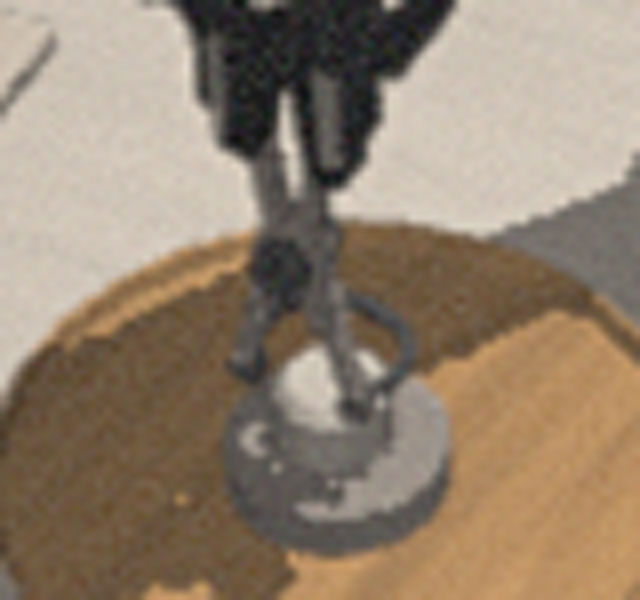

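The ring sits over the nose with lugs at crop (172,312) and (462,315). The hub edges at crop cols 88 and 535 give a lateral error of about 0.5 mm or less. Now the fore-aft check, computed.

```bash
python3 - <<'E'
from sq import *
c=np.load("h1.npy",allow_pickle=True).item()
tcp=np.array([.5916,-.034,.2124])
zt=tcp[2]-.106+.004
P=lambda x,y,z: onz(c,270+x/6-.42,140+y/6-.42,z)
a=[P(135,322,zt),P(210,303,zt),P(428,305,zt),P(497,325,zt)]
print(np.round(a,4)); fr=np.mean(a,0); hole=fr-[.0052+.0195,0,0]; print("hole centre",hole)
L=(a[0]+a[1])/2;Rr=(a[2]+a[3])/2; print("sep",np.linalg.norm(L-Rr)*1e3-2.8)
# hub: ellipse fit manual points on visible rim
e=np.array([(88,350),(110,260),(160,195),(230,155),(312,143)]) 
hp=[(88,360),(534,365),(105,268),(150,205),(470,205),(515,265)]
for z in (.0625,.0645,.0665):
    q=np.array([P(x,y,z)[:2] for x,y in hp])
    A=np.c_[2*q,np.ones(len(q))]; s=np.linalg.lstsq(A,(q**2).sum(1),rcond=None)[0]; print(z,s[:2].round(4),"r",np.sqrt(s[2]+s[0]**2+s[1]**2).round(4))
# nose far edge at crop (315,315): top z .0905 bevel r .0155
print("nose front top edge",P(310,347,.0905),P(312,315,.086))
E
```

```text
[[ 0.5947 -0.0111  0.1104]
 [ 0.5974 -0.0214  0.1104]
 [ 0.5971 -0.0512  0.1104]
 [ 0.5942 -0.0607  0.1104]]
hole centre [ 0.57117702 -0.03609169  0.1104    ]
sep 36.91923531078406
0.0625 [ 0.5727 -0.0354] r 0.0369
0.0645 [ 0.5733 -0.0354] r 0.0366
0.0665 [ 0.574  -0.0354] r 0.0364
nose front top edge [ 0.58438374 -0.03516094  0.0905    ] [ 0.5879541  -0.03548002  0.086     ]
```

```bash
python3 - <<'E'
from sq import *
c=np.load("h1.npy",allow_pickle=True).item()
im=c["pixels"].copy(); crop(c,"h1d",280,155,80,60,10)
E
```

```text
(no output)
```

View pics/h1d.png

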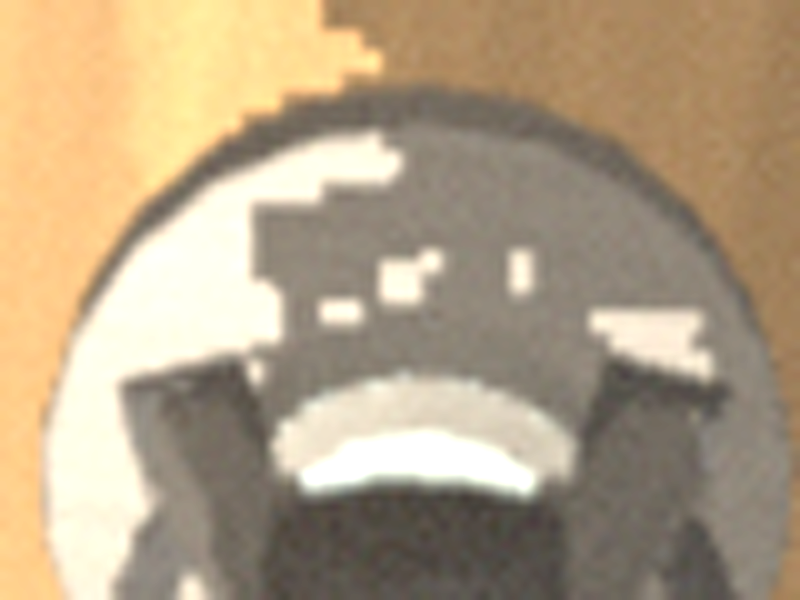

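```bash
python3 - <<'E'
from sq import *
c=np.load("h1.npy",allow_pickle=True).item()
P=lambda x,y,z: onz(c,280+x/10-.45,155+y/10-.45,z)
hp=[(420,124),(300,145),(220,187),(135,250),(43,450),(787,450),(705,245),(610,170),(530,138)]
def fit(hp,z):
    q=np.array([P(x,y,z)[:2] for x,y in hp]); A=np.c_[2*q,np.ones(len(q))]; s=np.linalg.lstsq(A,(q**2).sum(1),rcond=None)[0]; return s[:2].round(4),np.sqrt(s[2]+s[0]**2+s[1]**2).round(4)
for z in (.0625,.0645,.0665): print(z,fit(hp,z), "front-37:",P(420,124,z)[0]-.037)
for z in (.084,.086,.088): print("bev",z,P(425,375,z)[:2]-[.019,0],"top",P(420,430,z+.0045)[:2]-[.0155,0])
E
```

```text
0.0625 (array([ 0.5686, -0.0355]), np.float64(0.0371)) front-37: 0.5687138544807937
0.0645 (array([ 0.5693, -0.0355]), np.float64(0.0368)) front-37: 0.5691762572130462
0.0665 (array([ 0.57  , -0.0355]), np.float64(0.0366)) front-37: 0.5696386599452986
bev 0.084 [ 0.56834745 -0.03591969] top [ 0.5680809  -0.03544385]
bev 0.086 [ 0.5689822  -0.03590465] top [ 0.56875466 -0.03543213]
bev 0.088 [ 0.56961695 -0.0358896 ] top [ 0.56942842 -0.0354204 ]
```

The wrist measurement puts the axis at (0.569, -0.0356) and the ring hole at (0.5712, -0.036). I'll shift 2 mm back and descend under force guard.

```bash
python3 - <<'E'
from sq import *
psi=-np.pi/2; x,y=.5894,-.0335
movel([x,y,.205],rot(psi),max_speed=.05);dwell(.2); info()
print(movel([x,y,.183],rot(psi),max_speed=.03,force_limit=3)); info(); dwell(.2); info()
c=cam("wrist","h2"); np.save("h2.npy",c,allow_pickle=True); crop(c,"h2c",280,145,80,75,8)
s=cam("scene"); u,v=map(int,proj(s,[.571,-.036,.1])); crop(s,"h2s",u-40,v-45,80,75,8)
E
```

```text
27.27 [ 0.26  0.44 -1.57] [ 0.5895 -0.0336  0.2051] 29.02
False
 27.51 [ 0.27 -0.22 -1.99] [ 0.5895 -0.0335  0.1831] 29.91
 27.81 [ 0.89  0.6  -1.82] [ 0.5895 -0.0335  0.1832] 30.11
```

View pics/h2c.png

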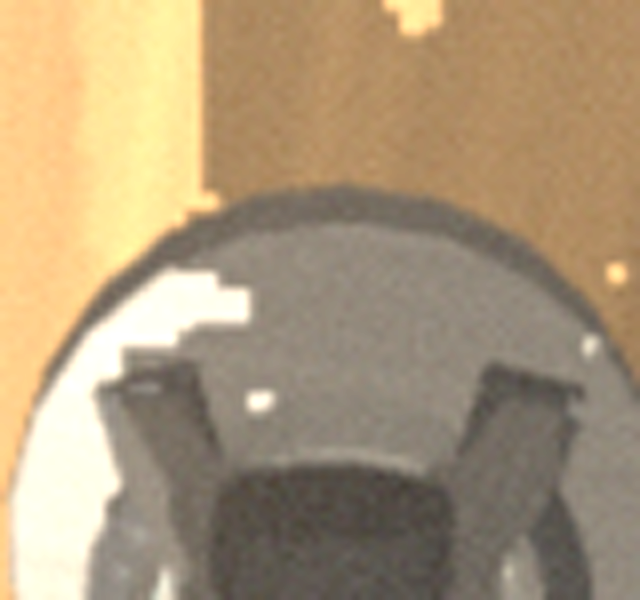

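View pics/h2s.png

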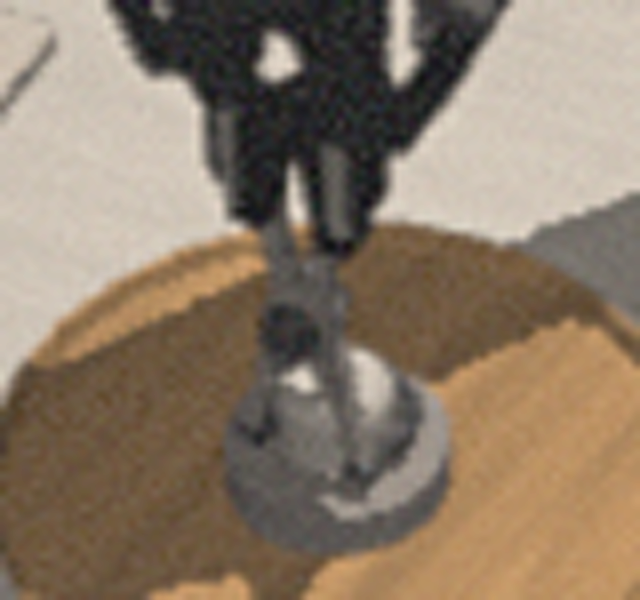

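The ring has passed over the nose with no contact force. Continue down to find the hub.

```bash
python3 - <<'E'
from sq import *
psi=-np.pi/2; x,y=.5894,-.0335
print(movel([x,y,.160],rot(psi),max_speed=.015,force_limit=2.5)); s=info(); dwell(.15); info()
c=cam("wrist","h3"); crop(c,"h3c",280,145,80,75,8)
E
```

```text
True
 27.37 [-0.02 -0.86  2.41] [ 0.5895 -0.0337  0.1742] 30.97
 27.61 [ 0.69 -0.87  3.34] [ 0.5894 -0.0336  0.174 ] 31.12
```

View pics/h3c.png

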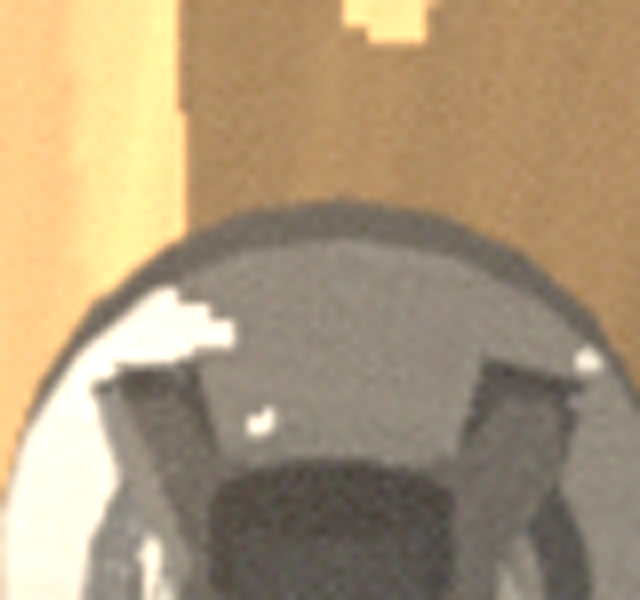

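Contact is at TCP z of about 0.1745, so the hub is near 0.070. Now press to about 9.5 N over baseline (about 3.5 mm down), then open in steps while holding that force.

```bash
cat >> sq.py <<'E'
def fz(n=3):
    v=[]
    for i in range(n): v.append(state()["force"][2]); dwell(.02)
    return float(np.mean(v))
E
python3 - <<'E'
from sq import *
psi=-np.pi/2; x,y=.5894,-.0335
z=state()["tcp_pos"][2]; F=fz(); print(z,F)
for k in range(10):
    if F>7.2: break
    z-=min(.0006,max(.0002,(7.8-F)/2.4e3*.6)); movel([x,y,float(z)],rot(psi),max_speed=.01); dwell(.05); F=fz(); print(round(z,5),round(F,2),state()["tcp_pos"].round(4))
info()
c=cam("wrist","h4"); crop(c,"h4c",280,145,80,75,8)
E
```

```text
0.17397996058424028 3.0760034454693077
0.17338 3.84 [ 0.5895 -0.0337  0.1736]
0.17278 4.79 [ 0.5896 -0.0337  0.173 ]
0.17218 6.05 [ 0.5897 -0.0337  0.1726]
0.17174 6.44 [ 0.5898 -0.0338  0.1724]
0.1714 6.52 [ 0.5899 -0.0338  0.1722]
0.17108 7.35 [ 0.59   -0.0339  0.172 ]
 27.63 [ 0.24 -0.02  7.94] [ 0.59   -0.0339  0.172 ] 33.32
```

View pics/h4c.png

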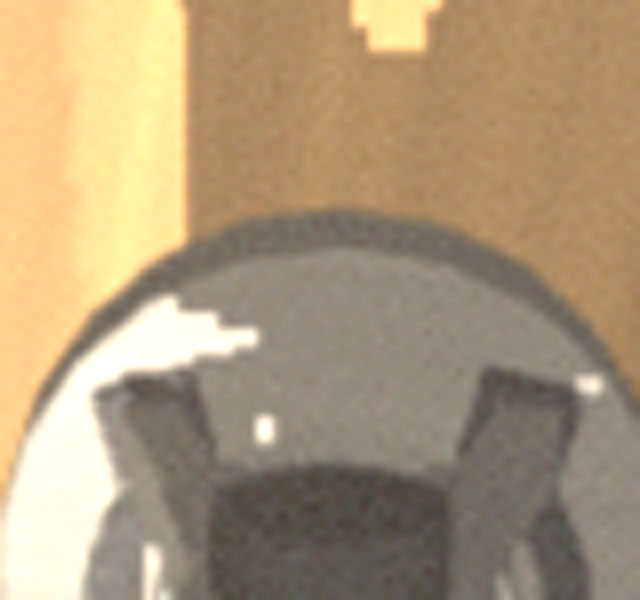

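```bash
python3 - <<'E'
from sq import *
psi=-np.pi/2; x0,y=.5894,-.0335
z=.17100; x=x0
ex=lambda e: np.sqrt(41**2-(e/2)**2)/1e3
e0=37.
for w in np.arange(29.,41.1,1.5):
    e=e0-(w-27.6)*.9; x=x0+ex(e)-ex(e0)
    set_gripper(w/1e3)
    F=fz(2); dz=.0001+(7.6-F)/2400*.6; dz=float(np.clip(dz,-.0006,.0006)); z-=dz
    movel([float(x),y,float(z)],rot(psi),max_speed=.02); F2=fz(2)
    s=state(); print(w,round(s["width"]*1e3,2),round(F,2),round(F2,2),round(z,4),s["tcp_pos"].round(4),s["force"].round(1),round(s["time_s"],2))
    if F2>11: break
c=cam("wrist","h5"); crop(c,"h5c",280,145,80,75,8)
E
```

```text
29.0 29.58 7.03 7.87 0.1708 [ 0.5905 -0.0339  0.1718] [ 0.2 -0.5  7.1] 33.9
30.5 30.7 6.99 7.58 0.1705 [ 0.5908 -0.0338  0.1716] [-0.3 -1.3  6.8] 34.43
32.0 31.96 8.16 7.43 0.1705 [ 0.5911 -0.0338  0.1715] [ 0.7 -0.6  7.5] 34.97
33.5 33.34 7.13 7.76 0.1703 [ 0.5915 -0.0336  0.1714] [ 0.9 -0.6  7.6] 35.5
35.0 34.62 7.24 7.72 0.1701 [ 0.5917 -0.0337  0.1711] [ 0.4 -0.5  7.6] 36.03
36.5 36.59 6.45 7.49 0.1697 [ 0.592  -0.0335  0.1708] [ 1.7 -0.1  8.6] 36.57
38.0 37.82 7.08 7.52 0.1695 [ 0.5923 -0.0338  0.1706] [ 0.7 -0.8  7.2] 37.1
39.5 39.49 6.85 7.63 0.1692 [ 0.5926 -0.0341  0.1703] [ 0.8 -1.2  6.6] 37.63
41.0 41.25 6.57 7.05 0.1689 [ 0.5927 -0.0343  0.17  ] [ 0.6 -0.4  7.6] 38.17
```

View pics/h5c.png

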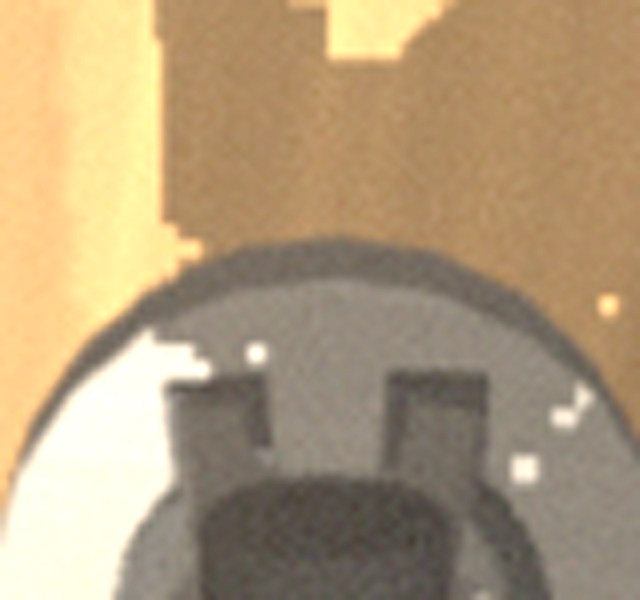

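The lugs are now about 23 mm apart (crop 217 and 438), less than the spindle would allow, so the ring is entering the groove. Continue opening.

```bash
python3 - <<'E'
from sq import *
psi=-np.pi/2; x0,y=.5894,-.0335
z=.1688
ex=lambda e: np.sqrt(41**2-(max(e,16.4)/2)**2)/1e3
e0=37.
for w in np.arange(42.5,52.1,1.6):
    e=e0-(w-27.6)*.9; x=x0+ex(e)-ex(e0)
    set_gripper(w/1e3)
    F=fz(2); dz=.0001+(7.2-F)/2400*.6; dz=float(np.clip(dz,-.0006,.0006)); z-=dz
    movel([float(x),y,float(z)],rot(psi),max_speed=.02); F2=fz(2)
    s=state(); print(w,round(s["width"]*1e3,2),round(F,2),round(F2,2),round(z,4),s["tcp_pos"].round(4),s["force"].round(1),round(s["time_s"],2))
    if F2>11: break
c=cam("wrist","h6"); np.save("h6.npy",c,allow_pickle=True); crop(c,"h6c",280,145,80,75,8)
E
```

```text
42.5 42.51 6.55 6.76 0.1685 [ 0.5928 -0.034   0.1694] [ 1.  -0.1  7.1] 38.75
44.1 44.04 7.33 7.15 0.1685 [ 0.5928 -0.0338  0.1693] [ 0.3 -0.2  6.8] 39.28
45.7 45.82 5.93 6.55 0.1681 [ 0.593  -0.0336  0.1688] [ 0.8 -0.7  7.1] 39.82
47.300000000000004 47.29 6.16 6.66 0.1677 [ 0.5931 -0.0335  0.1684] [-0.4  0.5  7. ] 40.35
48.900000000000006 48.65 6.36 6.82 0.1674 [ 0.5932 -0.0334  0.168 ] [-0.5 -0.8  6.6] 40.88
50.50000000000001 50.7 6.83 6.72 0.1672 [ 0.5931 -0.0335  0.1676] [-0.3  0.5  5.8] 41.42
52.10000000000001 51.91 5.16 6.59 0.1666 [ 0.5931 -0.0335  0.167 ] [-0.3  0.1  6.8] 41.95
```

View pics/h6c.png

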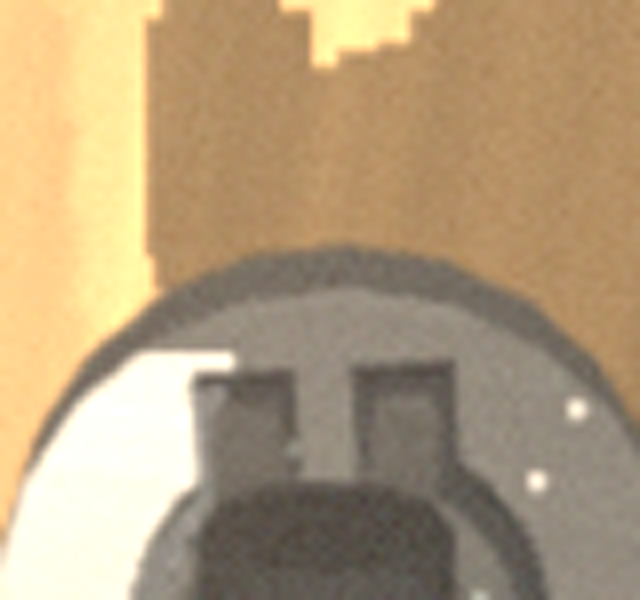

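The lugs are at crop 245 and 405, about 16.8 mm apart, so the ring is closed. Lift off gently while watching for snags.

```bash
python3 - <<'E'
from sq import *
psi=-np.pi/2; x,y=.5933,-.0335
set_gripper(.0525)
for z in (.169,.171,.173,.175,.177,.180,.190):
    print(movel([x,y,z],rot(psi),max_speed=.02,force_limit=None)); s=info(z)
    if s["force"][2]<-4.5: break
c=cam("wrist","h7"); np.save("h7.npy",c,allow_pickle=True); crop(c,"h7c",280,145,80,75,8)
E
```

```text
False
0.169 52.47 [ 0.52 -0.31  1.61] [ 0.5928 -0.0331  0.1683] 42.49
False
0.171 52.54 [ 0.34 -0.66 -2.43] [ 0.5927 -0.033   0.1702] 42.74
False
0.173 52.77 [-0.43  0.24 -1.77] [ 0.5932 -0.0335  0.173 ] 42.99
False
0.175 52.89 [ 0.24  0.32 -2.33] [ 0.5934 -0.0335  0.1752] 43.24
False
0.177 52.58 [-0.03 -0.26 -1.75] [ 0.5934 -0.0336  0.1772] 43.49
False
0.18 52.44 [ 0.53 -0.93 -1.83] [ 0.5934 -0.0336  0.1802] 43.79
False
0.19 52.41 [-0.57  0.44 -1.96] [ 0.5933 -0.0335  0.1901] 44.44
```

View pics/h7c.png

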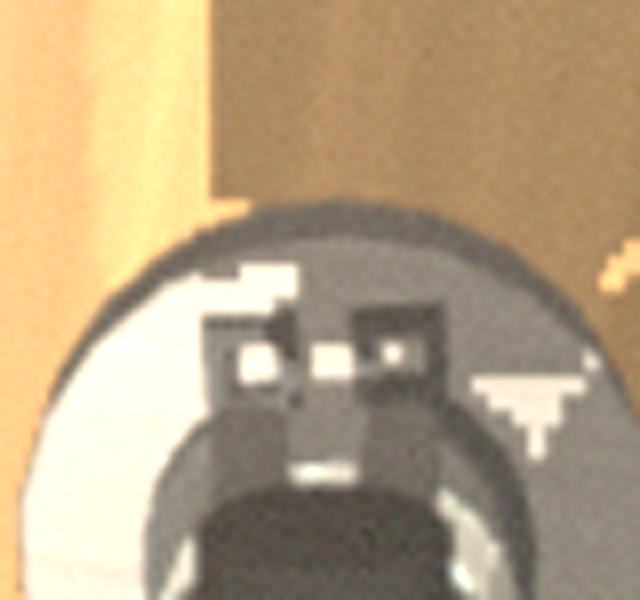

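The pins are free and the eyes are visible at crop (260,362) and (393,352). I'll back away and inspect the seated ring.

```bash
python3 - <<'E'
from sq import *
psi=-np.pi/2
movel([.5933,-.0335,.23],rot(psi),max_speed=.15)
movel([.51,-.0,.23],rot(psi),max_speed=.2); info()
c=cam("wrist","i1"); np.save("i1.npy",c,allow_pickle=True)
u,v=map(int,proj(c,[.569,-.036,.07])); print(u,v); crop(c,"i1c",u-45,v-40,90,80,8)
s=cam("scene"); u,v=map(int,proj(s,[.571,-.036,.08])); crop(s,"i1s",u-30,v-30,60,55,10)
E
```

```text
52.41 [-0.46  0.56 -1.64] [5.103e-01 4.000e-04 2.297e-01] 45.51
358 118
```

View pics/i1c.png

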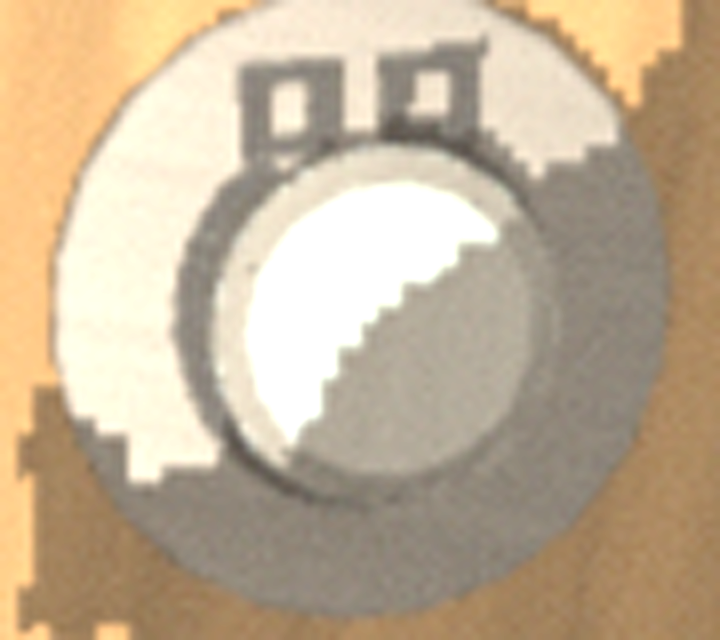

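View pics/i1s.png

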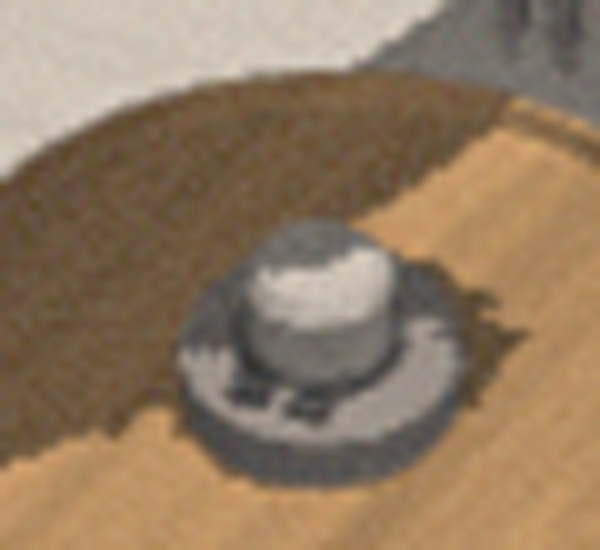

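The ring is closed around the spindle below the nose, flat on the hub, with lugs at crop (292,110) and (430,95). Now the pliers go back to the block.

```bash
python3 - <<'E'
from sq import *
psi=1.433-np.pi
movel([.471,.3169,.235],rot(psi),max_speed=.2); dwell(.2); info()
c=cam("wrist","j1"); np.save("j1.npy",c,allow_pickle=True); crop(c,"j1c",260,100,120,120,6)
E
```

```text
52.36 [ 0.35 -0.18 -1.48] [0.4712 0.3161 0.2352] 47.56
```

View pics/j1c.png

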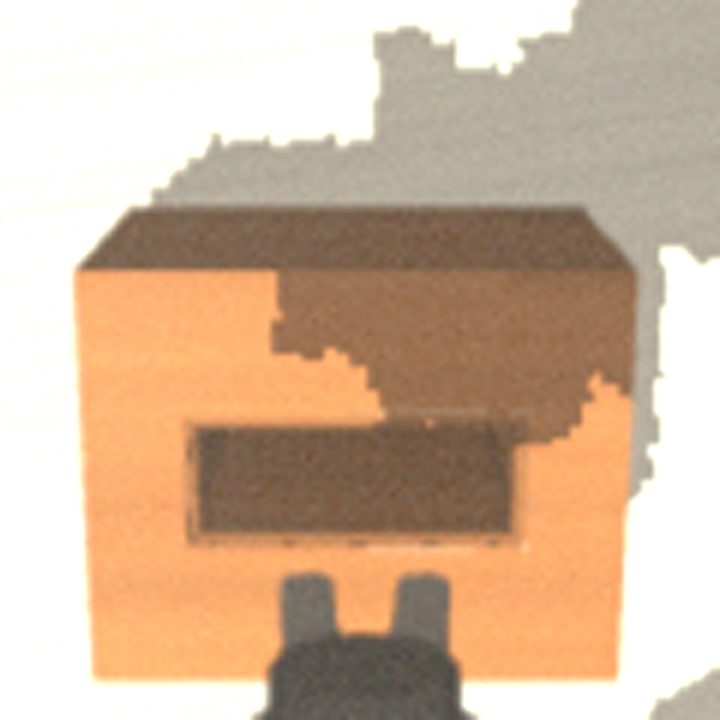

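```bash
python3 - <<'E'
from sq import *
psi=1.433-np.pi
print(movel([.471,.3169,.150],rot(psi),max_speed=.08,force_limit=5)); info()
print(movel([.471,.3169,.1225],rot(psi),max_speed=.025,force_limit=3)); info()
c=cam("wrist","j2"); crop(c,"j2c",230,140,180,140,4)
E
```

```text
False
 52.64 [ 1.11 -0.28 -1.86] [0.4716 0.317  0.1507] 48.82
True
 52.61 [0.78 0.32 4.15] [0.4711 0.3171 0.1271] 49.67
```

View pics/j2c.png

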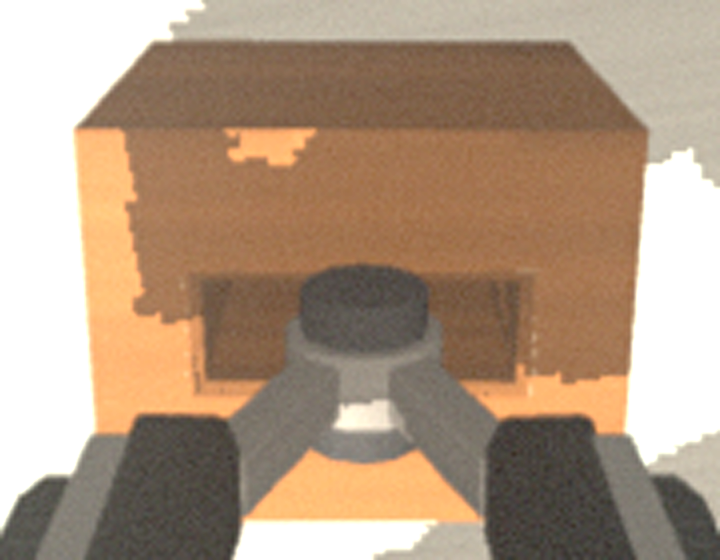

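The pliers are seated at the original height (TCP 0.127), with the pivot on the block. Release slowly and withdraw.

```bash
python3 - <<'E'
from sq import *
psi=1.433-np.pi
for w in (.055,.058,.07,.085): set_gripper(w)
dwell(.2); info()
movel([.471,.3169,.25],rot(psi),max_speed=.1); movel([.44,.318,.25],rot(psi)); dwell(.3); info()
c=cam("wrist","k1"); crop(c,"k1c",250,80,150,140,5)
s=cam("scene","k1s"); u,v=map(int,proj(s,[.571,-.036,.08])); crop(s,"k1s2",u-30,v-30,60,55,10)
t=cam("top","k1t")
E
```

```text
84.79 [0.03 0.04 0.62] [0.4698 0.3167 0.126 ] 50.92
 84.88 [-1.04 -1.14 -0.49] [0.4406 0.3176 0.25  ] 52.98
```

View pics/k1c.png

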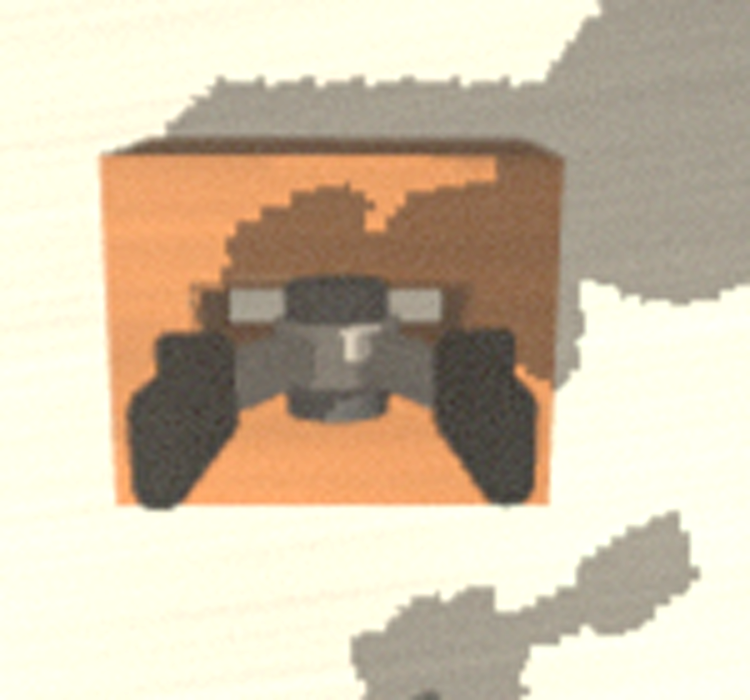

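View pics/k1s.png

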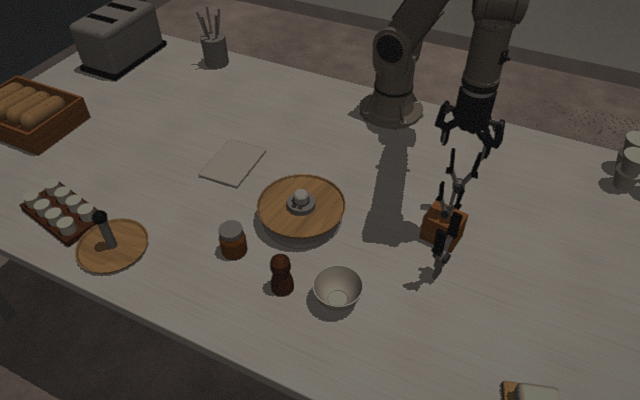

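The pliers stand upright in the slot exactly as at the start, and the jar (232,240), mill (282,274) and bowl (338,290) have not moved. Handing in.

```bash
python3 - <<'E'
from sq import *
job_done(); 
E
```

```text
the job is handed in; nothing more can be done
```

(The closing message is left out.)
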